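# Close the carton pinwheel on the display pallet and plant its price board

### The job

Finish the counter display: take the two long cartons out of the shallow tray and lay them flat on the little pallet so that the four cartons close the pinwheel round its open middle, and plant the wide rectangular price board in the pallet's socket there, pin fully home and the board square with the pallet's sides. Set everything down without dropping it, keep the two cartons already laid in their places, and leave the other two boards, the jar and the squat carton where they stand.

Things in the scene. Friction and masses are not known exactly. Their poses are not given: they have to be found in the camera images.
- pallet: Small slatted wooden display pallet, fixed, 190 x 190 mm, 45 mm high; origin at the centre of its underside, x and y along its sides, z up. The full layer is a pinwheel of four cartons, 183 mm square, centred, with 5 mm between cartons and an open middle 63 mm square; carton centres: laid_1 (32.5, 61.5), laid_2 (-61.5, 32.5), empty places (-32.5, -61.5) and (61.5, -32.5) mm.
- pallet_socket (a point): Mouth of the socket, a round hole 9 mm wide and 40 mm deep with a 1.5 mm chamfer in the steel plate flush with the deck at the pallet's middle, (0, 0, 45) mm in the pallet's frame. Its frame is the pallet's frame.
- place_along_x (a point): Centre of an empty carton place, on the deck's surface, (-32.5, -61.5, 45) mm in the pallet's frame (same axes); the carton there lies along the pallet's x. Its inner long side borders the pallet's open middle on its +x half only; on its -x half it lies 5 mm from laid_2.
- place_along_y (a point): Centre of the other empty carton place, on the deck's surface, (61.5, -32.5, 45) mm in the pallet's frame (same axes); the carton there lies along the pallet's y. Its inner long side borders the open middle on its +y half only; on its -y half it lies 5 mm from the carton in place_along_x.
- carton_1: Plain brown carton, 118 long (x) x 60 wide (y) x 50 high (z) mm, about 0.25 kg (0.17 to 0.36), origin at the centre of its underside. Starts in the tray; may go to either empty place, either way round.
- carton_2: Plain brown carton, 118 long (x) x 60 wide (y) x 50 high (z) mm, about 0.25 kg (0.17 to 0.36), origin at the centre of its underside. Starts in the tray; may go to either empty place, either way round.
- laid_1: Plain brown carton, 118 long (x) x 60 wide (y) x 50 high (z) mm, about 0.25 kg (0.17 to 0.36), origin at the centre of its underside. Already laid on the pallet along the pallet's x; loose.
- laid_2: Plain brown carton, 118 long (x) x 60 wide (y) x 50 high (z) mm, about 0.25 kg (0.17 to 0.36), origin at the centre of its underside. Already laid on the pallet along the pallet's y; loose.
- tray: Shallow open cardboard tray, fixed, 240 (x) x 170 (y) x 25 mm high, walls and floor 4 mm thick; origin at the centre of its underside. The two cartons lie in it side by side along its x, each lengthwise along its y, about 48 mm apart.
- stand: Wooden block, fixed, 230 (x) x 60 (y) x 45 mm high, origin at the centre of its underside; three 9 mm holes, 40 mm deep, at x = -75, 0 and 75 mm hold the price boards, whose faces look along the block's x.
- wide_board: Price board to plant: slate in a wooden frame, 90 wide (y) x 60 high x 10 mm thick (x), spanning 76 to 136 mm above its origin, on a 7 mm steel pole, 80 g. Origin on the pole's axis at the underside of the collar (20 mm wide, 6 high), which rests on the surface when fully home; below it a pin 7 mm thick, 35 long, with a 3 mm taper. Starts upright in any hole of the stand.
- round_board: Round price board, 68 mm across, 10 mm thick, spanning 74 to 142 mm above its origin. Bystander in the stand. The frame is like wide_board's: origin on the pole's axis at the collar's underside, x = board's face normal, z up. Same 7 mm pole, collar and pin.
- tall_board: Tall narrow price board, 46 wide x 72 high x 10 mm thick, spanning 76 to 148 mm above its origin. Bystander in the stand. The frame is like wide_board's: origin on the pole's axis at the collar's underside, x = board's face normal, z up. Same 7 mm pole, collar and pin.
- jar: Amber glass jar with a black lid, 68 mm across, 150 mm high, origin at the centre of its underside. Bystander.
- squat_carton: Squat carton, 80 (x) x 70 (y) x 85 mm high, origin at the centre of its underside. Bystander.
Things that resemble listed ones, but are neither listed nor needed, are in the scene too. Leave any pink or turquoise look-alike of the carton_2 alone.

How it is judged:
By the outcome, as a careful person would: the job done as asked, in the order asked, and still so for the second after the job is handed in, with the robot touching nothing.
It also fails if it takes over 70 s, if anything falls off the work surface, if the arm or the gripper's body presses on something with over 40 N, if the wrist force passes 120 N, or if a joint passes its speed limit or range.

### The arm

A 6-joint arm with a two-finger parallel gripper is mounted at the origin on the work surface. World frame = base frame: x ahead of the robot, y to its left, z up, the work surface at z = 0. Lengths are in m, angles in degrees, forces in N, time in s.
With the tool pointing down it reaches from about 0.4 to 0.825 m from the base axis. Payload 7 kg.
Tool frame: the origin (TCP) lies between the finger pads; the fingertips stand 11 mm ahead of it and the grasp point (between the pads) lies 8 mm behind it (r.tcp_to_tips is the distance from the TCP to the fingertips, in m); x points along the fingers, y is the direction in which the jaws open and shut, and the axes are right-handed (so a half turn about x gives the same grasp; the last joint's range is limited). The gripper opens to 88 mm and grips with 3 to 60 N. Pads are 19 mm wide; open, the fingers measure 130 mm over their backs; the gripper's body (78 mm by 193 mm) begins 47 mm behind the grasp point.
Start: joints at [-52.706, 20.546, 0.682, 0, -70.136, -16.507], TCP at [0.24, -0.631, 0.238] pointing down, gripper open.
Joint ranges: [-176.03, 176.03], [-82.01, 121.73], [-58.28, 71.71], [-173.87, 95.51], [-174.79, -0.11], [-173.66, 173.66]. Speed limits (degrees/s): [136.94, 136.94, 172.46, 180, 180, 180].

### API

Orientations are given as [roll, pitch, yaw] about the fixed x, y, z axes, in that order (R = Rz(yaw) Ry(pitch) Rx(roll)).
In Python, from plant import r gives the robot as it stands.
- The arm moves only by the tool arm_command, never from a script. Its argument "plan" is a list of rows, each an object of numbers: "dx", "dy", "dz": the shift along the tool's x, y, z each as a share of 0.02 m, from -1 to 1; "wx", "wy", "wz": the turn, a rotation vector about the tool's x, y, z each as a share of 0.08 rad, from -1 to 1. In form: [{"dx": .., "dy": .., "dz": .., "wx": .., "wy": .., "wz": ..}, ...]. A call has 1 to 20 rows; each row shifts and turns the pose as measured when the row begins, along the tool's axes as they then stand; what a row does not reach is not made up. A row lasts 1/12 s, in which the tool goes at most 41.7 mm and 7.16 degrees, less where a joint would pass 70% of its speed; a pose out of reach is approached as far as the arm can. A call with a number of a shift or a turn outside -1 to 1 is refused whole. A call with a gripper value outside its range is refused whole. "fingers" is the closure, from -1 (fully open) to 1 (shut), so that 0 is half open, set as the call begins (left out, the last holds). The fingers move at their own pace and stop on an object; "force" is the grip in N (left out, the last holds). Time passes only in rows, so rows that do not move let the fingers close. It gives the time, the measured TCP pose, the force and the opening at its end, in the units of the state.
- r.get_state(): the state, without advancing time (a new reading comes with each control period).
- r.capture(name): name is "scene" or "top"; returns (picture, depth): 384x512x3 uint8, red, green, blue; 384x512 float32, m along the optical axis (not along the pixel's ray), 0 where there is no reading.
- r.camera_model(name): a dict with "vertical_fov" (degrees; the focal length in pixels is half the picture's height over the tangent of half this angle, whatever the lens; pixels are square), "cx", "cy" (the principal point, pixels), "R" (3x3) and "t" (3): a world point X has camera coordinates R X + t. Camera axes: x right, y down, z forward; pixel columns grow to the right and rows downward; lengths in m; the calibration is good to about 2 mm. A picture is of the moment at which its call begins. camera_model takes no time and is no camera call.
- r.close_job(): hands the job in, once; it reports no verdict.
Trained networks look in the newest picture that a camera, given by its name, has taken for a name from the list of things; names that differ only in an ending like _2 or _b are one class to them, and where a whole thing is asked for, a point or a joint stands for the part that bears it (a point fixed in the world has none). Each returns a list of dicts, best first, with "score" (0 to 1); they miss things now and then, are a little off and sometimes report something else, mostly with a low value. They report only what shows in the picture. A call takes as long as a camera call. They do not tell look-alikes from the thing itself.
- r.cut_out(camera, query): "mask" (384x512 bool, what is visible of it) and "bbox" ([left, top, width, height] in pixels, round what is visible of it).
- r.spot_point(camera, query): "centre" ([column, row] in pixels: a listed point, or the origin of a listed thing).
The state is a dict: "time_s": time; "joints": joint angles; "qd": joint speeds; "joint_torque": joint torques, N m; "tcp_pos": TCP position; "eef_rot": TCP orientation; "contact_force": force on the tool from outside, world axes, zero at the start; "moment": the same for the moment, N m; "gripper_width": finger opening in m.
Only numpy, scipy, OpenCV 4.12 (cv2) and the standard library are available. Lean on these libraries where they do the work, as an engineer would, in place of code of your own. Each camera call takes 0.05 s, during which the arm holds its last target.

## Working session

There is one attempt and no reset: what is moved stays moved. The work goes in short steps, Python scripts to look and compute and a tool call to move; the robot and the scene stay as the last step left them, time stands still between calls to the robot, and variables do not carry over. Pictures are saved under pics/ and viewed, and the job is handed in when it is done.

Besides the shell and the picture viewer there is one more tool, called after "Request:" in YAML: its name, and indented under it one key for each argument. arm_command: Moves the arm, as the interface text tells. Shift numbers are shares of 0.02 m and turn numbers shares of 0.08 rad, none past 1 either way. Its arguments: {"type":"object","properties":{"plan":{"type":"array","items":{"type":"object","properties":{"dx":{"type":"number"},"dy":{"type":"number"},"dz":{"type":"number"},"wx":{"type":"number"},"wy":{"type":"number"},"wz":{"type":"number"}}}},"fingers":{"type":"number"},"force":{"type":"number"}},"required":["plan"]}

```bash
ls; mkdir -p pics
cat > h.py <<'E'
import numpy as np, cv2
from plant import r
def cap(n):
    p,d=r.capture(n); return p,d
def K(n):
    m=r.camera_model(n); f=192/np.tan(np.radians(m["vertical_fov"])/2); return f,m["cx"],m["cy"],np.array(m["R"]),np.array(m["t"])
def unproj(n,d):
    f,cx,cy,R,t=K(n); v,u=np.mgrid[0:384,0:512]
    P=np.stack([(u-cx)/f*d,(v-cy)/f*d,d],-1); return (P-t)@R
def ray(n,u,v,z):
    f,cx,cy,R,t=K(n); c=-R.T@t; dr=R.T@np.array([(u-cx)/f,(v-cy)/f,1]); return c+dr*(z-c[2])/dr[2]
def proj(n,X):
    f,cx,cy,R,t=K(n); c=R@np.array(X)+t; return cx+f*c[0]/c[2],cy+f*c[1]/c[2]
def save(name,p,s=1.5):
    cv2.imwrite("pics/"+name,cv2.resize(p[...,::-1],None,fx=s,fy=s,interpolation=cv2.INTER_CUBIC))
E
python3 - <<'E'
from h import *
for n in("scene","top"):
    p,d=cap(n); save(n+"0.png",p); np.savez(f"{n}0.npz",p=p,d=d); print(n,r.camera_model(n),(d==0).mean())
print(r.get_state())
E
```

```text
pics
scene {'vertical_fov': 52.6818049409061, 'cx': 249.31310056277982, 'cy': 196.3623988487241, 'R': array([[ 0.28655895,  0.95796748, -0.0135009 ],
       [ 0.62818638, -0.19851334, -0.75231265],
       [-0.72337116,  0.20710084, -0.6586679 ]]), 't': array([-0.10064186, -0.31034621,  1.60449471])} 0.003814697265625
top {'vertical_fov': 44.4623329514581, 'cx': 251.03748620130202, 'cy': 187.9707053020906, 'R': array([[-0.02517349, -0.99967355, -0.00436874],
       [-0.99777076,  0.02539527, -0.06171377],
       [ 0.06180457,  0.00280545, -0.99808433]]), 't': array([-0.05541234,  0.58356046,  1.47061416])} 0.00390625
{'time_s': 0.1, 'joints': array([-5.27067064e+01,  2.05870966e+01,  6.40196733e-01, -1.79138722e-02,
       -7.01345492e+01, -1.65082552e+01]), 'qd': array([ 0.03429414, -0.14847829,  0.06977858,  0.0530913 ,  0.04468924,
       -0.03982352]), 'joint_torque': array([-4.51554341e-03, -5.84161878e+01,  2.93746662e+01,  7.01562256e+00,
        1.00647920e-02, -5.99026475e-05]), 'tcp_pos': array([ 0.23938574, -0.63069322,  0.23672736]), 'eef_rot': array([ 94.82731889,  89.91682758, 115.60625797]), 'contact_force': array([ 0.47612432, -0.49243818,  0.21540918]), 'moment': array([ 0.01787873, -0.01865465,  0.00449154]), 'gripper_width': 0.08757838233461275}
```

View pics/scene0.png

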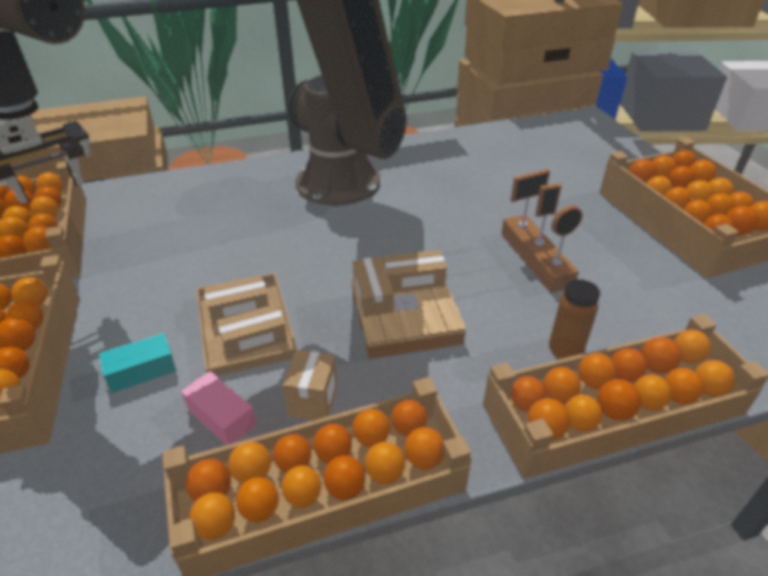

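View pics/top0.png

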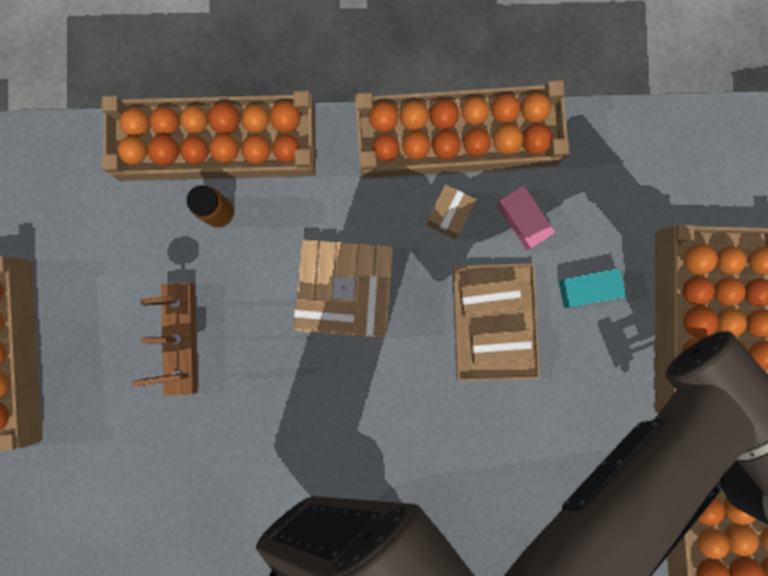

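Run:
```python
from h import *
import pickle
out={}
for c in("top","scene"):
    for q in("pallet","tray","carton_1","laid_1","stand","wide_board","tall_board","round_board","jar","squat_carton"):
        o=r.cut_out(c,q); out[c,q]=o
        print(c,q,[(round(float(k["score"]),2),[int(x) for x in k["bbox"]]) for k in o[:6]])
    for q in("pallet_socket","wide_board","place_along_x","place_along_y","tray","pallet","stand","carton_1"):
        o=r.spot_point(c,q); print(c,"pt",q,[(round(float(k["score"]),2),np.round(k["centre"],1)) for k in o[:4]])
pickle.dump(out,open("m.pkl","wb"))
for c in("top","scene"):
    d=np.load(c+"0.npz"); P=unproj(c,d["d"]); print(c)
    t=P[(P[...,2]<.02)&(P[...,2]>-.02)&(d["d"]>0)]; print("table z",np.median(t[:,2]),t[:,2].std())
p=np.load("top0.npz")["p"]
save("crop_t.png",p[150:270,280:370],6); save("crop_p.png",p[150:240,180:280],7); save("crop_s.png",p[170:280,80:150],5)
p=np.load("scene0.npz")["p"]; save("crop_s2.png",p[100:210,320:410],6)
```

```text
top pallet [(0.96, [197, 158, 64, 62]), (0.56, [301, 174, 57, 78])]
top tray [(0.65, [303, 172, 55, 79])]
top carton_1 [(0.65, [312, 220, 39, 21]), (0.61, [335, 125, 34, 41]), (0.59, [372, 180, 45, 23])]
top laid_1 [(0.89, [197, 195, 37, 28]), (0.61, [239, 183, 18, 41])]
top stand [(0.63, [110, 187, 21, 75])]
top wide_board [(0.57, [93, 248, 29, 5])]
top tall_board [(0.5, [98, 222, 20, 6]), (0.44, [314, 220, 40, 19])]
top round_board [(0.45, [96, 194, 21, 10])]
top jar [(0.63, [126, 122, 33, 29]), (0.34, [303, 177, 55, 77])]
top squat_carton [(0.45, [300, 175, 57, 77])]
top pt pallet_socket [(0.65, array([229. , 192.5]))]
top pt wide_board [(0.72, array([121.8, 250.8])), (0.56, array([217.6, 207.6]))]
top pt place_along_x [(0.7, array([241.2, 171.9])), (0.67, array([209.4, 180.7]))]
top pt place_along_y [(0.7, array([241.2, 171.9])), (0.67, array([209.4, 180.7]))]
top pt tray [(0.97, array([330. , 213.4])), (0.51, array([248.3, 208.9]))]
top pt pallet [(0.86, array([228.9, 189.8])), (0.67, array([301.1, 143.3])), (0.16, array([145., 141.]))]
top pt stand [(0.66, array([124.2, 223.7])
[... 805 characters left out ...]
.68, [188, 230, 37, 52])]
scene pt pallet_socket [(0.83, array([268., 201.]))]
scene pt wide_board [(0.64, array([372. , 174.8])), (0.61, array([347.1, 149. ]))]
scene pt place_along_x [(0.83, array([293. , 207.7])), (0.55, array([265.8, 216.8]))]
scene pt place_along_y [(0.83, array([293. , 207.7])), (0.55, array([265.8, 216.8]))]
scene pt tray []
scene pt pallet [(0.65, array([272. , 213.7])), (0.54, array([378. , 234.2]))]
scene pt stand [(0.6, array([358.5, 174.2]))]
scene pt carton_1 [(0.94, array([ 92.6, 244.7])), (0.89, array([166.7, 226.6])), (0.59, array([150.7, 279.4]))]
top
table z 0.0009513358903937608 0.003572753044970509
scene
table z 0.00036502494697581583 0.004442467000852425
```

View pics/crop_t.png

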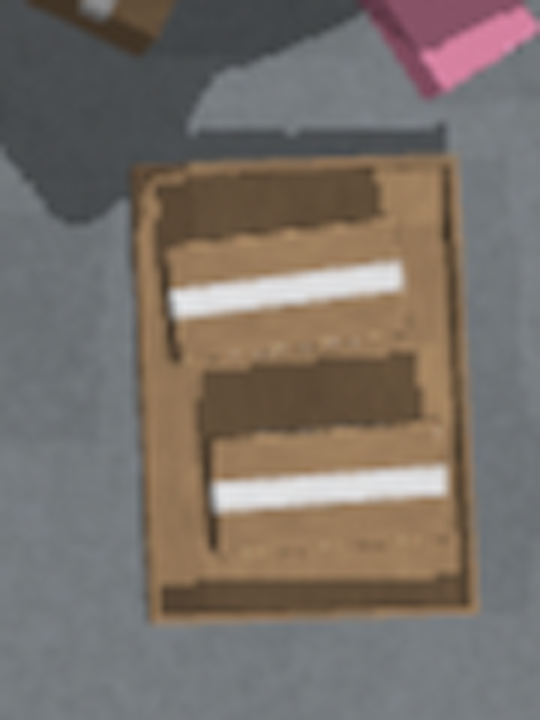

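View pics/crop_p.png

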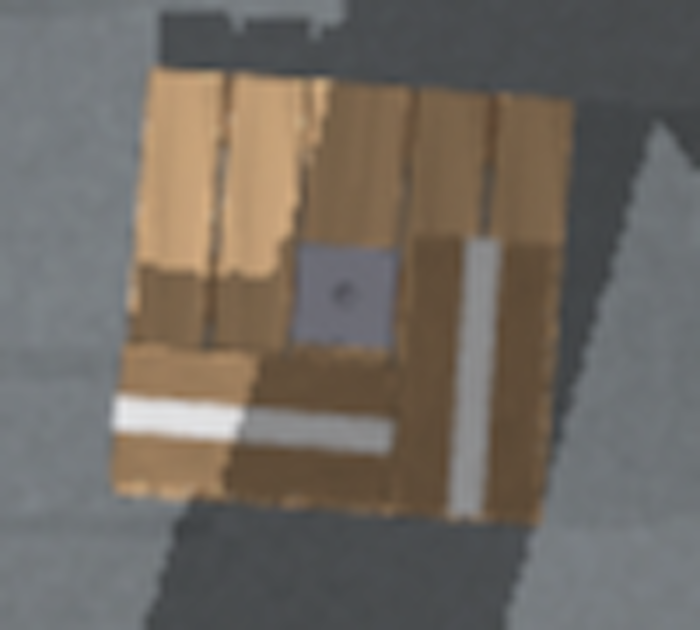

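View pics/crop_s.png

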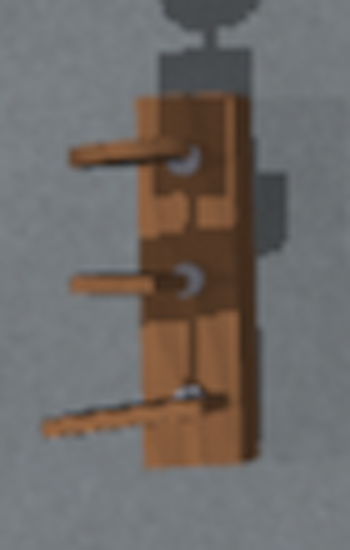

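View pics/crop_s2.png

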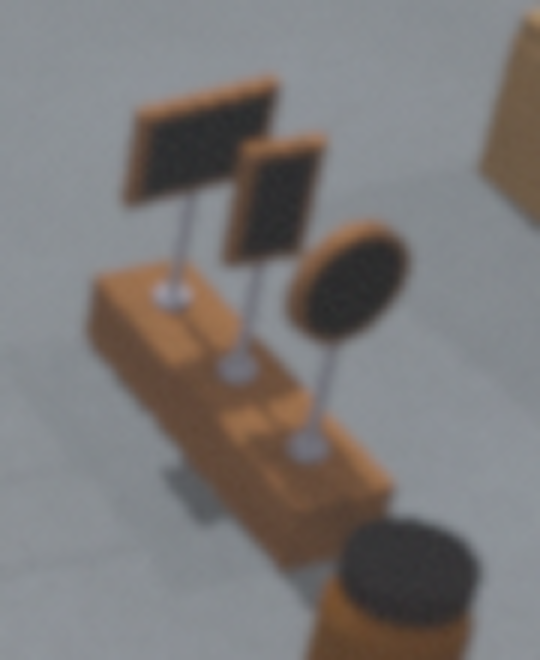

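```bash
cat > fit.py <<'E'
from h import *
from scipy.optimize import minimize
def fit(n,P,valid,z,L,W,init,tolz=.012,pad=0.03,soft=.003):
    # rectangle top at height z; pixels labelled inside if |Pz-z|<tolz. score on pixel rays intersected with plane z
    f,cx,cy,R,t=K(n); v,u=np.mgrid[0:384,0:512]
    c=-R.T@t; D=np.stack([(u-cx)/f,(v-cy)/f,np.ones_like(u,float)],-1)@R
    X=c+D*((z-c[2])/D[...,2])[...,None]
    Rm=np.hypot(L,W)/2+pad
    near=(np.hypot(X[...,0]-init[0],X[...,1]-init[1])<Rm)&valid
    lab=(np.abs(P[...,2]-z)<tolz)[near].astype(float); Q=X[near][:,:2]
    def pred(p):
        d=Q-p[:2]; a=p[2]; x=d@[np.cos(a),np.sin(a)]; y=d@[-np.sin(a),np.cos(a)]
        s=lambda q:1/(1+np.exp(-np.clip(q/soft*2,-50,50)))
        return s(L/2-abs(x))*s(W/2-abs(y))
    best=None
    for da in np.radians([-8,-3,0,3,8]):
        o=minimize(lambda p:((pred(p)-lab)**2).sum(),np.array(init)+[0,0,da],method="Nelder-Mead",options=dict(initial_simplex=[np.array(init)+[0,0,da]+np.array(k) for k in([0,0,0],[.008,0,0],[0,.008,0],[0,0,.06])],xatol=1e-5,fatol=1e-4))
        if best is None or o.fun<best.fun: best=o
    return best.x,best.fun,lab.sum(),near
E
python3 - <<'E'
from fit import *
for n in("top","scene"):
    d=np.load(n+"0.npz")["d"]; P=unproj(n,d); valid=d>0
    # grob: heights
    for nm,px in dict(cA=(330,197),cB=(334,232),l2=(247,208),l1=(214,211),deck=(215,172),plate=(232,198),floor=(312,215),stand=(125,238)).items():
        if n=="top": w=ray("top",*px,P[px[1],px[0],2]); print(nm,P[px[1],px[0]].round(4))
    if n=="top":
        I={}
        for nm,px,z in(("cA",(328,199),.054),("cB",(335,231),.054),("l2",(247,204),.095),("l1",(215,210),.095)): I[nm]=(ray("top",*px,z),z)
    for nm,(w,z) in I.items():
        a=0 if nm=="l2" else np.pi/2
        x,fn,ns,_=fit(n,P,valid,z,.118,.06,[w[0],w[1],a],pad=.03 if nm[0]=="c" else .0)
        print(n,nm,x[:2].round(4),np.degrees(x[2]).round(2),round(fn,1),ns)
E
```

```text
cA [ 0.5457 -0.3133  0.0529]
cB [ 0.4378 -0.3214  0.0549]
l2 [ 0.5173 -0.0568  0.0996]
l1 [0.5108 0.0418 0.1005]
deck [0.6327 0.0406 0.0484]
plate [ 0.5506 -0.0103  0.0454]
floor [ 0.4917 -0.2615  0.0088]
stand [0.4352 0.3231 0.0467]
top cA [ 0.5445 -0.3057] 95.91 294.3 1019.0
top cB [ 0.4425 -0.3239] 92.92 201.7 945.0
top l2 [ 0.5325 -0.0591] -5.38 201.4 966.0
top l1 [0.5143 0.0354] 83.46 21.7 787.0
scene cA [ 0.5518 -0.3031] 95.1 392.1 1015.0
scene cB [ 0.4511 -0.3214] 94.15 229.0 741.0
scene l2 [ 0.5337 -0.0572] -5.66 158.3 684.0
scene l1 [0.5214 0.0359] 81.98 89.9 590.0
```

```bash
cat > fit2.py <<'E'
from h import *
from scipy.optimize import minimize
PIN=dict(l1=(.0325,.0615,0),l2=(-.0615,.0325,np.pi/2),px=(-.0325,-.0615,0),py=(.0615,-.0325,np.pi/2))
CART=[(0,0,0,.118,.06)]
LAID=[(*PIN["l1"],.118,.06),(*PIN["l2"],.118,.06)]
def fit(n,P,valid,z,shapes,init,lo=.01,hi=.013,margin=.016,soft=.003,excl=None):
    f,cx,cy,R,t=K(n); v,u=np.mgrid[0:384,0:512]
    c=-R.T@t; D=np.stack([(u-cx)/f,(v-cy)/f,np.ones_like(u,float)],-1)@R
    X=(c+D*((z-c[2])/D[...,2])[...,None])[...,:2]
    labf=(P[...,2]>z-lo)&(P[...,2]<z+hi)
    # for labelled pixels use the plane point; side-wall pixels excluded by lo
    def sd(Q,p):
        best=np.full(Q.shape[:-1],-1.)
        ca,sa=np.cos(p[2]),np.sin(p[2]); d=Q-p[:2]
        q=np.stack([d@[ca,sa],d@[-sa,ca]],-1)
        for (x0,y0,a,L,W) in shapes:
            e=q-[x0,y0]; x=e@[np.cos(a),np.sin(a)]; y=e@[-np.sin(a),np.cos(a)]
            best=np.maximum(best,np.minimum(L/2-abs(x),W/2-abs(y)))
        return best
    near=valid&(sd(X,init)>-margin)
    if excl is not None: near&=~excl
    Q=X[near]; lab=labf[near].astype(float)
    pred=lambda p:1/(1+np.exp(-np.clip(sd(Q,p)/soft*2,-50,50)))
    best=None
    for da in np.radians([-6,0,6]):
        i0=np.array(init)+[0,0,da]
        o=minimize(lambda p:((pred(p)-lab)**2).sum(),i0,method="Nelder-Mead",options=dict(initial_simplex=[i0+np.array(k) for k in([0,0,0],[.008,0,0],[0,.008,0],[0,0,.06])],xatol=1e-5,fatol=1e-4))
        if best is None or o.fun<best.fun: best=o
    return best.x,best.fun,len(lab)
def overlay(n,p,pose,shapes,z,s,col,org):
    for (x0,y0,a,L,W) in shapes:
        c=np.array([[L,W],[L,-W],[-L,-W],[-L,W]])/2
        Rm=lambda a:np.array([[np.cos(a),-np.sin(a)],[np.sin(a),np.cos(a)]])
        w=(c@Rm(a).T+[x0,y0])@Rm(pose[2]).T+pose[:2]
        pts=np.array([[(np.array(proj(n,[*q,z]))-org+.5)*s] for q in w])
        cv2.polylines(p,[np.round(pts).astype(np.int32)],True,col,1)
E
python3 - <<'E'
from fit2 import *
for n in("top","scene"):
    z0=np.load(n+"0.npz"); d=z0["d"]; d=cv2.medianBlur(d,3); P=unproj(n,d); valid=d>0
    res={}
    for nm,sh,z,i in(("cA",CART,.054,(.5445,-.3057,np.radians(95))),("cB",CART,.054,(.443,-.3235,np.radians(93.5))),("pal",LAID,.095,(.575,.0,np.radians(85)))):
        x,fn,k=fit(n,P,valid,z,sh,i); 
        x,fn,k=fit(n,P,valid,z,sh,x); res[nm]=x
        print(n,nm,x[:2].round(4),np.degrees(x[2]).round(2),round(fn,1),k)
    pw=ray(n,*((229.3,191.9) if n=="top" else (268,201)),.045); print("socket",pw.round(4))
    p=z0["p"]
    org=np.array([180,140] if n=="top" else [120,150]); s=4
    im=cv2.resize(p[org[1]:org[1]+120,org[0]:org[0]+190],None,fx=s,fy=s,interpolation=cv2.INTER_CUBIC).copy()
    for nm in("cA","cB"): overlay(n,im,res[nm],CART,.054,s,(255,0,0),org)
    overlay(n,im,res["pal"],LAID,.095,s,(255,0,0),org); overlay(n,im,res["pal"],[(0,0,0,.19,.19)],.045,s,(0,255,0),org)
    overlay(n,im,res["pal"],[(0,0,0,.009,.009)],.045,s,(0,255,0),org)
    cv2.imwrite(f"pics/ov_{n}.png",im[...,::-1])
E
```

```text
top cA [ 0.5446 -0.3058] 95.89 23.4 1449
top cB [ 0.4424 -0.324 ] 92.81 24.2 1469
top pal [ 0.5719 -0.0018] 83.79 62.1 2797
socket [ 0.5698 -0.0024  0.045 ]
scene cA [ 0.5501 -0.3032] 95.7 73.2 1175
scene cB [ 0.4491 -0.3215] 92.49 70.2 978
scene pal [ 5.774e-01 -4.000e-04] 84.63 123.8 1785
socket [ 0.5682 -0.0058  0.045 ]
```

View pics/ov_top.png

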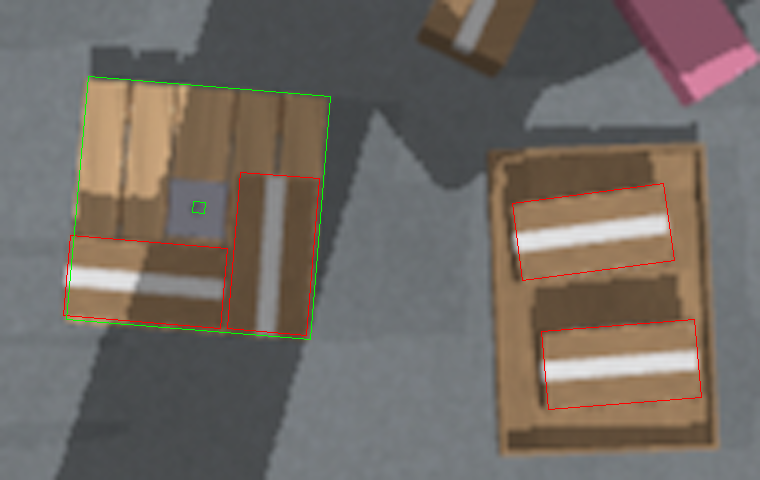

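View pics/ov_scene.png

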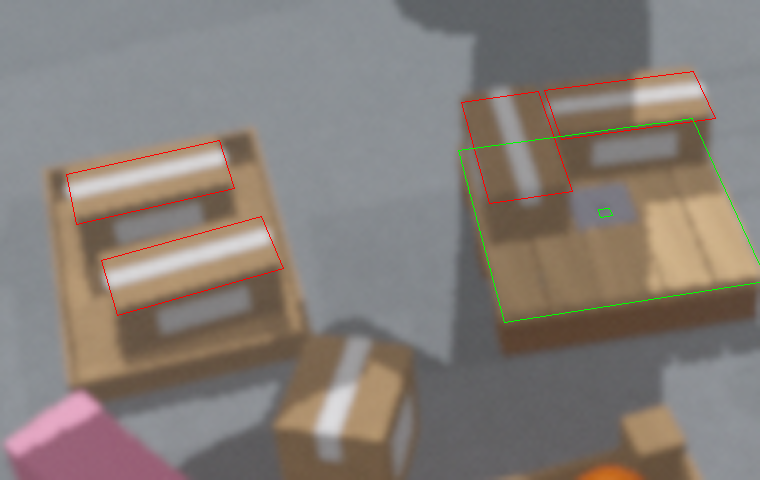

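```bash
cat > edge.py <<'E'
from fit2 import *
def outline(shape,edges="0123",k=60):
    x0,y0,a,L,W=shape
    c=np.array([[L,W],[L,-W],[-L,-W],[-L,W]])/2
    o=[]
    for e in edges:
        e=int(e); A,B=c[e],c[(e+1)%4]; o.append(A+(B-A)*np.linspace(.05,.95,k)[:,None])
    Q=np.vstack(o); R=np.array([[np.cos(a),-np.sin(a)],[np.sin(a),np.cos(a)]]); return Q@R.T+[x0,y0]
def efit(n,p,items,init,rng=.006,sig=.8):
    # items: list of (shape,edges,z); pose common
    lab=cv2.cvtColor(p,cv2.COLOR_RGB2Lab).astype(np.float32)
    lab=cv2.GaussianBlur(lab,(0,0),sig)
    g=np.sqrt(sum(cv2.Sobel(lab[...,i],cv2.CV_32F,1,0)**2+cv2.Sobel(lab[...,i],cv2.CV_32F,0,1)**2 for i in range(3)))
    g=np.minimum(g,60)
    pts=[(outline(s,e),z) for s,e,z in items]
    f,cx,cy,R,t=K(n)
    def sc(q):
        v=0;m=0
        for Q,z in pts:
            ca,sa=np.cos(q[2]),np.sin(q[2]); w=Q@np.array([[ca,-sa],[sa,ca]]).T+q[:2]
            c=np.c_[w,np.full(len(w),z)]@R.T+t; u=cx+f*c[:,0]/c[:,2]; vv=cy+f*c[:,1]/c[:,2]
            v+=cv2.remap(g,u.astype(np.float32)[None],vv.astype(np.float32)[None],cv2.INTER_CUBIC).sum(); m+=len(Q)
        return -v/m
    best=None
    for dx in(-rng,0,rng):
        for dy in(-rng,0,rng):
            i0=np.array(init)+[dx,dy,0]
            o=minimize(sc,i0,method="Nelder-Mead",options=dict(initial_simplex=[i0+np.array(k) for k in([0,0,0],[.003,0,0],[0,.003,0],[0,0,.03])],xatol=1e-5,fatol=1e-4))
            if np.hypot(*(o.x[:2]-init[:2]))<.012 and(best is None or o.fun<best.fun): best=o
    return best.x,-best.fun
E
python3 - <<'E'
from edge import *
S0={"top":[(.5446,-.3058,95.9),(.4424,-.324,92.8),(.571,-.002,84)]}
C=(0,0,0,.118,.06); T=(0,0,0,.118,.0115); DK=(0,0,0,.19,.19)
for n in("top","scene"):
    p=np.load(n+"0.npz")["p"]
    i=[np.array([a,b,np.radians(c)]) for a,b,c in S0["top"]]
    if n=="scene": i=[k+[.003,.001,0] for k in i]
    for j in(0,1):
        x,s=efit(n,p,[(C,"0123",.054)],i[j]); print(n,"carton",j,x[:2].round(4),np.degrees(x[2]).round(2),round(s,1))
    x,s=efit(n,p,[(DK,"0123",.045)],i[2]); print(n,"deck all",x[:2].round(4),np.degrees(x[2]).round(2),round(s,1))
    x,s=efit(n,p,[(DK,"03" if n=="top" else "23",.045)],i[2]); print(n,"deck",x[:2].round(4),np.degrees(x[2]).round(2),round(s,1))
    x,s=efit(n,p,[(LAID[0],"0123",.095),(LAID[1],"0123",.095)],i[2]); print(n,"laid",x[:2].round(4),np.degrees(x[2]).round(2),round(s,1))
    # hole centroid
    g=cv2.cvtColor(p,cv2.COLOR_RGB2GRAY).astype(float)
    c0=(229,192) if n=="top" else (269,202)
    w=g[c0[1]-4:c0[1]+5,c0[0]-4:c0[0]+5]; print(w.astype(int))
E
```

```text
top carton 0 [ 0.5394 -0.2981] 94.69 54.0
top carton 1 [ 0.4423 -0.3248] 91.96 50.1
top deck all [ 0.5693 -0.0017] 83.72 60.4
top deck [0.5694 0.001 ] 84.59 60.2
top laid [ 0.5686 -0.0027] 83.69 48.6
[[110 109 108 109 109 108 109 109 109]
 [110 109 109 108 108 109 109 108 109]
 [109 109 107  99  95 103 109 109 109]
 [109 108 100  86  87  98 106 109 109]
 [109 109  99  89  96 101 105 109 109]
 [108 109 105  99 100 104 109 109 109]
 [109 109 108 106 105 107 110 110 109]
 [109 109 109 109 110 110 109 110 110]
 [109 108 110 109 109 110 110 110 110]]
scene carton 0 [ 0.5448 -0.308 ] 88.79 58.7
scene carton 1 [ 0.439 -0.326] 88.8 59.0
scene deck all [ 0.5732 -0.002 ] 84.57 54.0
scene deck [ 0.5744 -0.0026] 86.67 50.5
scene laid [0.5708 0.0008] 84.25 50.6
[[123 121 122 123 123 122 122 122 123]
 [123 122 122 122 121 122 123 122 124]
 [123 122 122 120 120 119 120 123 122]
 [122 123 121 119 116 114 118 118 122]
 [121 122 122 121 115 115 117 120 122]
 [121 122 121 122 120 119 120 121 122]
 [121 122 122 121 122 120 122 121 122]
 [121 123 124 124 121 121 120 122 123]
 [119 124 126 127 121 121 120 121 123]]
```

Run:
```python
from edge import *
print("hole", ray("top",228.8,191.6,.045).round(4))
for n in("top","scene"):
    z0=np.load(n+"0.npz"); p=z0["p"]; d=z0["d"]; P=unproj(n,d)
    x,s=efit(n,p,[((0,0,0,.23,.06),"0123",.045)],np.array([.4785,.322,0])+( [0,0,0]),rng=.008); print(n,"stand",x.round(4),np.degrees(x[2]).round(2),s.round(1))
    M=(P[...,2]>.105)&(P[...,2]<.2)&(abs(P[...,1]-.32)<.09)&(P[...,0]>.3)&(P[...,0]<.6)&(d>0)
    Q=P[M]; 
    for lo,hi in((.35,.45),(.45,.51),(.51,.6)):
        q=Q[(Q[:,0]>lo)&(Q[:,0]<hi)]
        if len(q)>8:
            c=q.mean(0); e=np.linalg.svd(q[:,:2]-c[:2],full_matrices=False)[2][0]; print(" board",len(q),c.round(4),q.min(0).round(3),q.max(0).round(3),np.degrees(np.arctan2(e[1],e[0])).round(1))
# board faces via scene: corners in crop_s2: (135,110),(278,78),(272,128),(127,203) /6 + (320,100)
for nm,px,dz in(("TL",(137,108),.181),("TR",(278,80),.181),("BR",(268,165),.121),("BL",(126,204),.121)):
    print("scene",nm,ray("scene",px[0]/6+320,px[1]/6+100,dz).round(4))
# collars
for px in((170,293),(238,365),(307,445)): print("collar sc",ray("scene",px[0]/6+320-.4,px[1]/6+100-.4,.049).round(4))
for px in((188,395),(187,282),(183,158)): print("collar top",ray("top",px[0]/5+80-.4,px[1]/5+170-.4,.049).round(4))
for px in((45,428),(210,402)): print("wide top edge",ray("top",px[0]/5+80-.4,px[1]/5+170-.4,.181).round(4),ray("top",px[0]/5+80-.4,px[1]/5+170-.4,.151).round(4))
```

```text
hole [ 0.5707 -0.0008  0.045 ]
top stand [0.4746 0.3238 0.0984] 5.64 44.1
 board 157 [0.4019 0.3386 0.1755] [0.392 0.298 0.127] [0.411 0.389 0.189] -83.7
 board 88 [0.4765 0.3388 0.1815] [0.471 0.321 0.126] [0.481 0.366 0.199] -92.2
 board 120 [0.5499 0.3407 0.175 ] [0.543 0.313 0.13 ] [0.557 0.379 0.192] -84.0
scene stand [ 0.4725  0.3152 -0.1849] -10.6 50.1
 board 389 [0.4047 0.3415 0.156 ] [0.389 0.301 0.106] [0.414 0.392 0.185] 95.4
 board 309 [0.4788 0.3458 0.16  ] [0.467 0.323 0.108] [0.484 0.374 0.196] -93.1
 board 325 [0.5541 0.3466 0.1568] [0.543 0.314 0.107] [0.56  0.385 0.19 ] 93.1
scene TL [0.4024 0.3037 0.181 ]
scene TR [0.3988 0.3908 0.181 ]
scene BR [0.3912 0.4012 0.121 ]
scene BL [0.4038 0.3058 0.121 ]
collar sc [0.3955 0.348  0.049 ]
collar sc [0.4712 0.3507 0.049 ]
collar sc [0.5476 0.3502 0.049 ]
collar top [0.4034 0.3468 0.049 ]
collar top [0.4729 0.3469 0.049 ]
collar top [0.5496 0.3488 0.049 ]
wide top edge [0.3949 0.3889 0.181 ] [0.3927 0.3994 0.151 ]
wide top edge [0.4071 0.2962 0.181 ] [0.4052 0.3047 0.151 ]
```

```bash
cat > go.py <<'E'
from h import *
from scipy.spatial.transform import Rotation as Ro
def st():
    s=r.get_state(); R=Ro.from_euler("xyz",s["eef_rot"],degrees=True).as_matrix(); return s,np.array(s["tcp_pos"]),R
def need(target,yaw=None,pr=True):
    s,p,R=st(); d=R.T@(np.array(target)-p)/.02
    y=np.degrees(np.arctan2(R[1,1],R[0,1]))
    print("t",round(s["time_s"],2),"tcp",p.round(4),"yaw",y.round(2),"tilt",np.degrees(np.arccos(-R[2,0])).round(2),"F",np.round(s["contact_force"],1),"w",round(s["gripper_width"],4),"j6",np.round(s["joints"][[0,3,5]],1))
    print(" shift shares dx dy dz total",d.round(2))
    if yaw is not None:
        # desired frame: x down, y at yaw
        a=np.radians(yaw); Y=np.array([np.cos(a),np.sin(a),0]); X=np.array([0,0,-1.]); T=np.stack([X,Y,np.cross(X,Y)],1)
        w=Ro.from_matrix(R.T@T).as_rotvec()/.08; print(" turn shares total",w.round(2)," shift in target frame",(T.T@(np.array(target)-p)/.02).round(2))
E
python3 - <<'E'
from go import *
for q in((190/4+120,0),): pass
for u,v in((490/4+180,150/4+140),(705/4+180,145/4+140),(500/4+180,453/4+140),(717/4+180,448/4+140)): print("tray corner",ray("top",u,v,.025).round(4))
a=np.radians(95.7); g=np.array([.5435,-.3055])+.02*np.array([np.cos(a),np.sin(a)]); print(g)
need([*g,.14],5.7)
E
```

```text
tray corner [ 0.6105 -0.2334  0.025 ]
tray corner [ 0.6101 -0.403   0.025 ]
tray corner [ 0.3729 -0.2336  0.025 ]
tray corner [ 0.3726 -0.4031  0.025 ]
[ 0.54151361 -0.28559889]
t 1.9 tcp [ 0.2395 -0.631   0.2375] yaw 110.79 tilt 0.0 F [-0.6 -0.1 -0.9] w 0.0878 j6 [-52.7  -0.  -16.5]
 shift shares dx dy dz total [ 4.88 10.79 20.25]
 turn shares total [22.93 -0.   -0.  ]  shift in target frame [  4.88  16.74 -15.69]
```

Request:
arm_command:
  plan:
    - {"dy": 0.54,"dz": 1}
    - {"dy": 0.54,"dz": 1}
    - {"dy": 0.54,"dz": 1}
    - {"dy": 0.54,"dz": 1}
    - {"dy": 0.54,"dz": 1}
    - {"dy": 0.54,"dz": 1}
    - {"dy": 0.54,"dz": 1}
    - {"dy": 0.54,"dz": 1}
    - {"dy": 0.54,"dz": 1}
    - {"dy": 0.54,"dz": 1}
    - {"dy": 0.54,"dz": 1}
    - {"dy": 0.54,"dz": 1}
    - {"dy": 0.54,"dz": 1}
    - {"dy": 0.54,"dz": 1}
    - {"dy": 0.54,"dz": 1}
    - {"dy": 0.54,"dz": 1}
    - {"dy": 0.54,"dz": 1}
    - {"dy": 0.54,"dz": 1}
    - {"dy": 0.54,"dz": 1}
    - {"dy": 0.54,"dz": 1}
  fingers: -0.68
  force: 40

```text
schema error: expected keys dx, dy, dz, wx, wy, wz
```

Run:
```python
from go import *
need([.5415,-.2856,.14],185.7)
```

```text
t 1.9 tcp [ 0.2395 -0.631   0.2375] yaw 110.79 tilt 0.0 F [-0.6 -0.1 -0.9] w 0.0878 j6 [-52.7  -0.  -16.5]
 shift shares dx dy dz total [ 4.88 10.79 20.25]
 turn shares total [-16.34   0.    -0.  ]  shift in target frame [  4.88 -16.74  15.69]
```

Request:
arm_command:
  plan:
    - {"dx": 0,"dy": 0.54,"dz": 1,"wx": 0,"wy": 0,"wz": 0}
    - {"dx": 0,"dy": 0.54,"dz": 1,"wx": 0,"wy": 0,"wz": 0}
    - {"dx": 0,"dy": 0.54,"dz": 1,"wx": 0,"wy": 0,"wz": 0}
    - {"dx": 0,"dy": 0.54,"dz": 1,"wx": 0,"wy": 0,"wz": 0}
    - {"dx": 0,"dy": 0.54,"dz": 1,"wx": 0,"wy": 0,"wz": 0}
    - {"dx": 0,"dy": 0.54,"dz": 1,"wx": 0,"wy": 0,"wz": 0}
    - {"dx": 0,"dy": 0.54,"dz": 1,"wx": 0,"wy": 0,"wz": 0}
    - {"dx": 0,"dy": 0.54,"dz": 1,"wx": 0,"wy": 0,"wz": 0}
    - {"dx": 0,"dy": 0.54,"dz": 1,"wx": 0,"wy": 0,"wz": 0}
    - {"dx": 0,"dy": 0.54,"dz": 1,"wx": 0,"wy": 0,"wz": 0}
    - {"dx": 0,"dy": 0.54,"dz": 1,"wx": 0,"wy": 0,"wz": 0}
    - {"dx": 0,"dy": 0.54,"dz": 1,"wx": 0,"wy": 0,"wz": 0}
    - {"dx": 0,"dy": 0.54,"dz": 1,"wx": 0,"wy": 0,"wz": 0}
    - {"dx": 0,"dy": 0.54,"dz": 1,"wx": 0,"wy": 0,"wz": 0}
    - {"dx": 0,"dy": 0.54,"dz": 1,"wx": 0,"wy": 0,"wz": 0}
    - {"dx": 0,"dy": 0.54,"dz": 1,"wx": 0,"wy": 0,"wz": 0}
    - {"dx": 0,"dy": 0.54,"dz": 1,"wx": 0,"wy": 0,"wz": 0}
    - {"dx": 0,"dy": 0.54,"dz": 1,"wx": 0,"wy": 0,"wz": 0}
    - {"dx": 0,"dy": 0.54,"dz": 1,"wx": 0,"wy": 0,"wz": 0}
    - {"dx": 0,"dy": 0.54,"dz": 1,"wx": 0,"wy": 0,"wz": 0}
  fingers: -0.68
  force: 40

```text
time_s: 3.57
tcp_pos: [0.5477, -0.2746, 0.2388]
eef_rot: [-53.4, 89.8, -33.0]
contact_force: [-0.9, 0.4, 0.4]
gripper_width: 0.0732
```

Run:
```python
from go import *
need([.5415,-.2856,.14],185.7)
```

```text
t 3.57 tcp [ 0.5477 -0.2746  0.2388] yaw 110.42 tilt 0.18 F [-0.9  0.4  0.4] w 0.0732 j6 [ -8.3   0.1 -61.3]
 shift shares dx dy dz total [ 4.94 -0.4  -0.49]
 turn shares total [-16.42  -0.     0.04]  shift in target frame [ 4.94  0.36 -0.52]
```

Request:
arm_command:
  plan:
    - {"dx": 0.3,"dy": 0,"dz": 0,"wx": -1,"wy": 0,"wz": 0}
    - {"dx": 0.3,"dy": 0,"dz": 0,"wx": -1,"wy": 0,"wz": 0}
    - {"dx": 0.3,"dy": 0,"dz": 0,"wx": -1,"wy": 0,"wz": 0}
    - {"dx": 0.3,"dy": 0,"dz": 0,"wx": -1,"wy": 0,"wz": 0}
    - {"dx": 0.3,"dy": 0,"dz": 0,"wx": -1,"wy": 0,"wz": 0}
    - {"dx": 0.3,"dy": 0,"dz": 0,"wx": -1,"wy": 0,"wz": 0}
    - {"dx": 0.3,"dy": 0,"dz": 0,"wx": -1,"wy": 0,"wz": 0}
    - {"dx": 0.3,"dy": 0,"dz": 0,"wx": -1,"wy": 0,"wz": 0}
    - {"dx": 0.3,"dy": 0,"dz": 0,"wx": -1,"wy": 0,"wz": 0}
    - {"dx": 0.3,"dy": 0,"dz": 0,"wx": -1,"wy": 0,"wz": 0}
    - {"dx": 0.3,"dy": 0,"dz": 0,"wx": -1,"wy": 0,"wz": 0}
    - {"dx": 0.3,"dy": 0,"dz": 0,"wx": -1,"wy": 0,"wz": 0}
    - {"dx": 0.3,"dy": 0,"dz": 0,"wx": -1,"wy": 0,"wz": 0}
    - {"dx": 0.3,"dy": 0,"dz": 0,"wx": -1,"wy": 0,"wz": 0}
    - {"dx": 0.3,"dy": 0,"dz": 0,"wx": -1,"wy": 0,"wz": 0}
    - {"dx": 0.3,"dy": 0,"dz": 0,"wx": -1,"wy": 0,"wz": 0}
    - {"dx": 0,"dy": 0.3,"dz": -0.5,"wx": -0.3,"wy": 0,"wz": 0}
    - {"dx": 0,"dy": 0,"dz": 0,"wx": 0,"wy": 0,"wz": 0}

```text
time_s: 5.07
tcp_pos: [0.549, -0.2805, 0.1396]
eef_rot: [-119.8, 89.6, -20.4]
contact_force: [0.5, -0.1, -0.2]
gripper_width: 0.0735
```

Run:
```python
from go import *
need([.5415,-.2856,.027],185.7)
p,d=cap("top"); save("t1.png",p[120:290,240:400],4.5)
p,d=cap("scene"); save("s1.png",p[100:270,80:300],3.5)
```

```text
t 5.07 tcp [ 0.549  -0.2805  0.1396] yaw -170.58 tilt 0.43 F [ 0.5 -0.1 -0.2] w 0.0735 j6 [-8.9  0.1 18.2]
 shift shares dx dy dz total [ 5.63  0.45 -0.17]
 turn shares total [ 0.81 -0.04  0.08]  shift in target frame [ 5.63  0.4  -0.22]
```

View pics/t1.png

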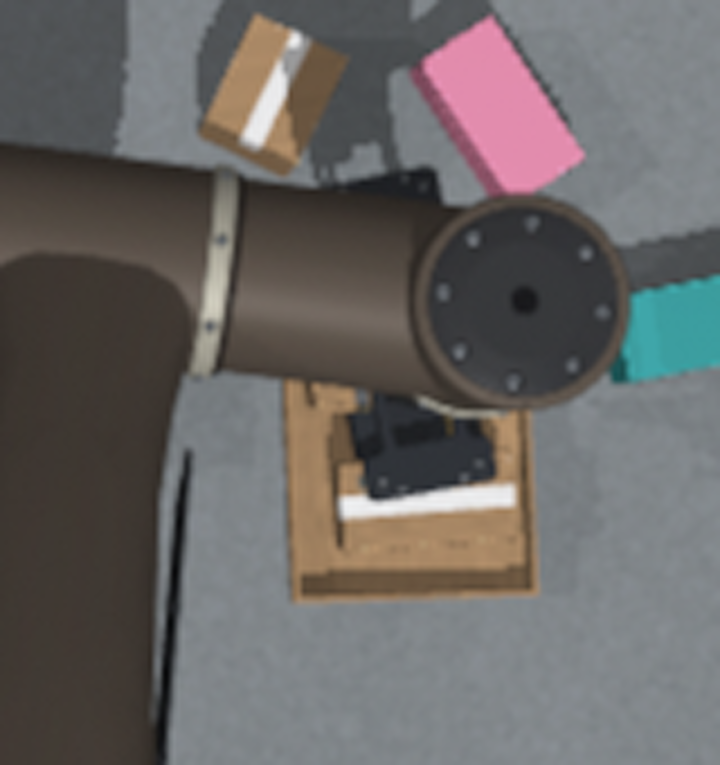

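View pics/s1.png

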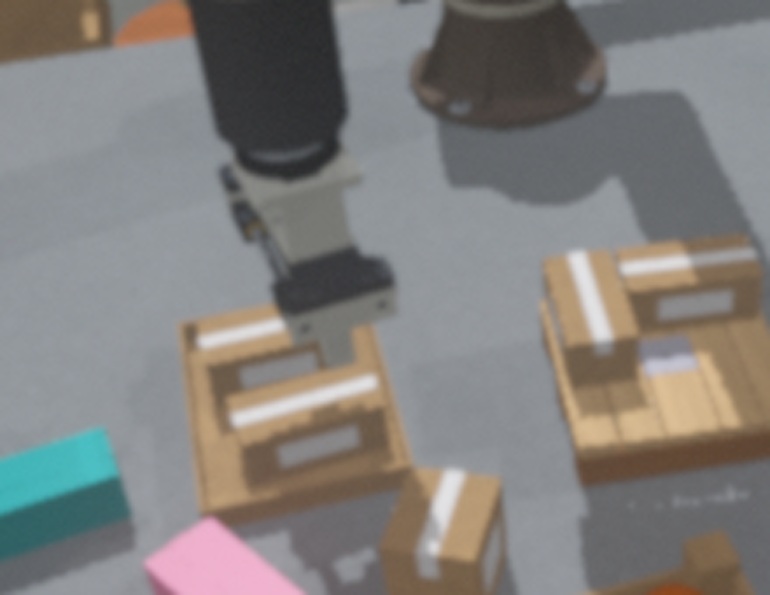

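Request:
arm_command:
  plan:
    - {"dx": 0.5,"dy": 0.4,"dz": -0.2,"wx": 0.7,"wy": 0,"wz": 0.06}
    - {"dx": 0.8,"dy": 0,"dz": 0,"wx": 0,"wy": 0,"wz": 0}
    - {"dx": 0.8,"dy": 0,"dz": 0,"wx": 0,"wy": 0,"wz": 0}
    - {"dx": 0.4,"dy": 0,"dz": 0,"wx": 0,"wy": 0,"wz": 0}
    - {"dx": 0,"dy": 0,"dz": 0,"wx": 0,"wy": 0,"wz": 0}

```text
time_s: 5.58
tcp_pos: [0.5448, -0.2848, 0.0908]
eef_rot: [-124.2, 89.5, -28.6]
contact_force: [0.4, 0.1, 0.6]
gripper_width: 0.0735
```

Run:
```python
from go import *
need([.5415,-.2856,.027],185.7)
```

```text
t 5.58 tcp [ 0.5448 -0.2848  0.0908] yaw -174.33 tilt 0.55 F [0.4 0.1 0.6] w 0.0735 j6 [-9.3  0.2 14.8]
 shift shares dx dy dz total [ 3.19  0.19 -0.  ]
 turn shares total [-0.01 -0.07  0.1 ]  shift in target frame [ 3.19  0.17 -0.02]
```

Request:
arm_command:
  plan:
    - {"dx": 0.4,"dy": 0.2,"dz": 0,"wx": 0,"wy": -0.07,"wz": 0.1}
    - {"dx": 0.8,"dy": 0,"dz": 0,"wx": 0,"wy": 0,"wz": 0}
    - {"dx": 0.4,"dy": 0,"dz": 0,"wx": 0,"wy": 0,"wz": 0}
    - {"dx": 0,"dy": 0,"dz": 0,"wx": 0,"wy": 0,"wz": 0}

```text
time_s: 5.92
tcp_pos: [0.5422, -0.2852, 0.0594]
eef_rot: [-97.8, 89.9, -2.1]
contact_force: [-0.4, -0.1, -0.2]
gripper_width: 0.0735
```

Run:
```python
from go import *
need([.5415,-.2856,.027],185.7)
p,d=cap("scene"); save("s2.png",p[130:250,100:260],4.5)
```

```text
t 5.92 tcp [ 0.5422 -0.2852  0.0594] yaw -174.31 tilt 0.09 F [-0.4 -0.1 -0.2] w 0.0735 j6 [-9.5 -0.  15.2]
 shift shares dx dy dz total [ 1.62  0.04 -0.02]
 turn shares total [-0.   -0.    0.02]  shift in target frame [ 1.62  0.04 -0.02]
```

View pics/s2.png

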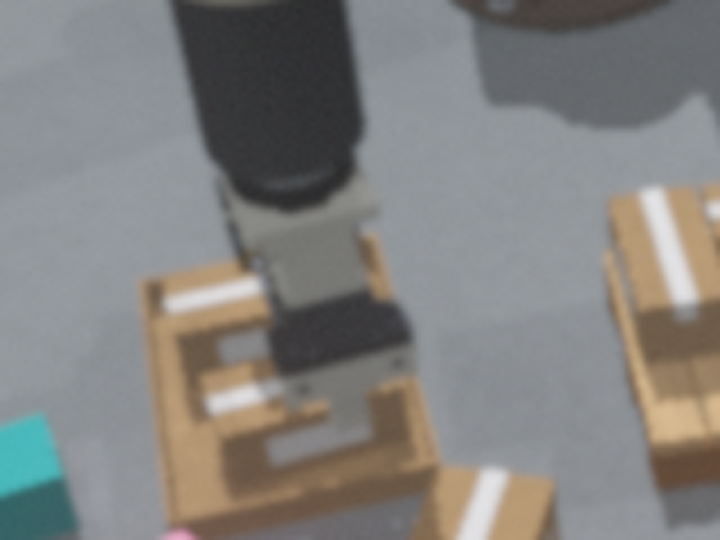

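Request:
arm_command:
  plan:
    - {"dx": 0.8,"dy": 0.04,"dz": 0,"wx": 0,"wy": 0,"wz": 0}
    - {"dx": 0.6,"dy": 0,"dz": 0,"wx": 0,"wy": 0,"wz": 0}
    - {"dx": 0.15,"dy": 0,"dz": 0,"wx": 0,"wy": 0,"wz": 0}
    - {"dx": 0,"dy": 0,"dz": 0,"wx": 0,"wy": 0,"wz": 0}

```text
time_s: 6.3
tcp_pos: [0.5438, -0.286, 0.0308]
eef_rot: [-112.0, 89.7, -16.3]
contact_force: [-0.1, -0.9, 0.6]
gripper_width: 0.0736
```

Request:
arm_command:
  plan:
    - {"dx": 0,"dy": 0,"dz": 0,"wx": 0,"wy": 0,"wz": 0}
    - {"dx": 0,"dy": 0,"dz": 0,"wx": 0,"wy": 0,"wz": 0}
    - {"dx": 0,"dy": 0,"dz": 0,"wx": 0,"wy": 0,"wz": 0}
    - {"dx": 0,"dy": 0,"dz": 0,"wx": 0,"wy": 0,"wz": 0}
    - {"dx": 0,"dy": 0,"dz": 0,"wx": 0,"wy": 0,"wz": 0}
  fingers: 1
  force: 40

```text
time_s: 6.72
tcp_pos: [0.5441, -0.286, 0.0324]
eef_rot: [-110.8, 89.6, -15.1]
contact_force: [-0.1, 0.3, -2.4]
gripper_width: 0.06
```

Run:
```python
from go import *
need([.5415,-.2856,.027],185.7)
```

```text
t 6.72 tcp [ 0.5441 -0.286   0.0324] yaw -174.27 tilt 0.37 F [-0.1  0.3 -2.4] w 0.06 j6 [-9.5  0.1 15.2]
 shift shares dx dy dz total [0.27 0.13 0.03]
 turn shares total [ 0.01 -0.03  0.08]  shift in target frame [0.27 0.13 0.03]
```

Request:
arm_command:
  plan:
    - {"dx": -0.3,"dy": 0,"dz": 0,"wx": 0,"wy": 0,"wz": 0.05}
    - {"dx": -0.8,"dy": 0,"dz": 0,"wx": 0,"wy": 0,"wz": 0.05}
    - {"dx": -1,"dy": 0,"dz": 0,"wx": 0,"wy": 0,"wz": 0}
    - {"dx": -1,"dy": 0,"dz": 0,"wx": 0,"wy": 0,"wz": 0}
    - {"dx": -1,"dy": 0,"dz": 0,"wx": 0,"wy": 0,"wz": 0}
    - {"dx": -1,"dy": 0,"dz": 0,"wx": 0.6,"wy": 0,"wz": 0}
    - {"dx": -1,"dy": 0,"dz": 0,"wx": 0.6,"wy": 0,"wz": 0}
    - {"dx": -0.6,"dy": 0,"dz": 0,"wx": 0.6,"wy": 0,"wz": 0}
    - {"dx": -0.2,"dy": 0,"dz": 0,"wx": 0.6,"wy": 0,"wz": 0}
    - {"dx": 0,"dy": 0,"dz": 0,"wx": 0,"wy": 0,"wz": 0}

```text
time_s: 7.55
tcp_pos: [0.542, -0.285, 0.1792]
eef_rot: [104.6, 89.6, -171.2]
contact_force: [0.5, 0.2, -2.7]
gripper_width: 0.0598
```

Run:
```python
from go import *
need([.630,-.021,.175],174)
p,d=cap("scene"); save("s3.png",p[80:250,80:260],4)
```

```text
t 7.55 tcp [ 0.542  -0.285   0.1792] yaw 174.18 tilt 0.43 F [ 0.5  0.2 -2.7] w 0.0598 j6 [-9.4  0.2  3.5]
 shift shares dx dy dz total [ 0.16 -3.04 13.58]
 turn shares total [ 0.04 -0.02 -0.09]  shift in target frame [ 0.21 -2.99 13.59]
```

View pics/s3.png

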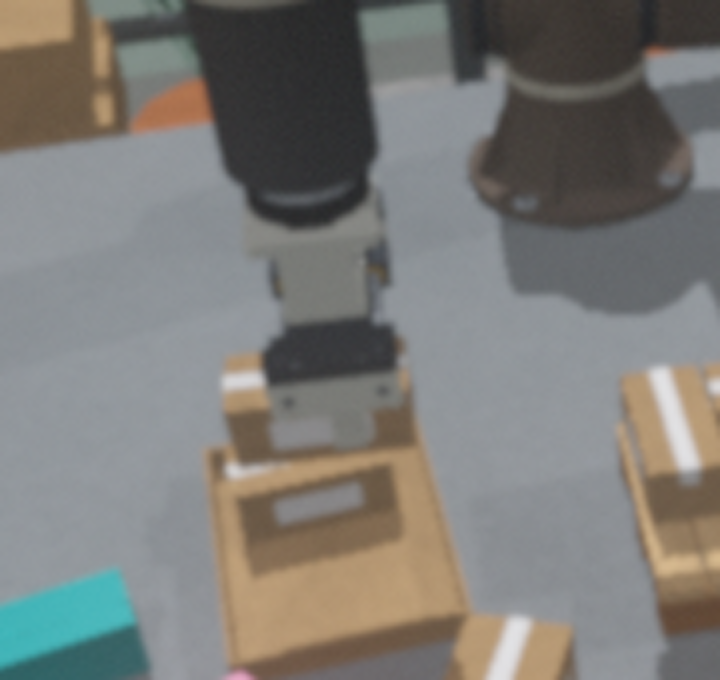

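Request:
arm_command:
  plan:
    - {"dx": 0,"dy": -0.1,"dz": 0.5,"wx": 0,"wy": 0,"wz": -0.09}
    - {"dx": 0,"dy": -0.22,"dz": 1,"wx": 0,"wy": 0,"wz": 0}
    - {"dx": 0,"dy": -0.22,"dz": 1,"wx": 0,"wy": 0,"wz": 0}
    - {"dx": 0,"dy": -0.22,"dz": 1,"wx": 0,"wy": 0,"wz": 0}
    - {"dx": 0,"dy": -0.22,"dz": 1,"wx": 0,"wy": 0,"wz": 0}
    - {"dx": 0,"dy": -0.22,"dz": 1,"wx": 0,"wy": 0,"wz": 0}
    - {"dx": 0,"dy": -0.22,"dz": 1,"wx": 0,"wy": 0,"wz": 0}
    - {"dx": 0,"dy": -0.22,"dz": 1,"wx": 0,"wy": 0,"wz": 0}
    - {"dx": 0,"dy": -0.22,"dz": 1,"wx": 0,"wy": 0,"wz": 0}
    - {"dx": 0,"dy": -0.22,"dz": 1,"wx": 0,"wy": 0,"wz": 0}
    - {"dx": 0,"dy": -0.22,"dz": 1,"wx": 0,"wy": 0,"wz": 0}
    - {"dx": 0,"dy": -0.22,"dz": 1,"wx": 0,"wy": 0,"wz": 0}
    - {"dx": 0,"dy": -0.22,"dz": 1,"wx": 0,"wy": 0,"wz": 0}
    - {"dx": 0,"dy": -0.15,"dz": 0.6,"wx": 0,"wy": 0,"wz": 0}
    - {"dx": 0,"dy": 0,"dz": 0.2,"wx": 0,"wy": 0,"wz": 0}
    - {"dx": 0,"dy": 0,"dz": 0,"wx": 0,"wy": 0,"wz": 0}

```text
time_s: 8.93
tcp_pos: [0.6182, -0.0066, 0.1647]
eef_rot: [94.2, 88.9, 179.8]
contact_force: [0.5, -1.1, -2.0]
gripper_width: 0.0598
```

Run:
```python
from go import *
need([.630,-.021,.0744],174)
p,d=cap("scene"); save("s4.png",p[110:270,190:350],4.5)
p,d=cap("top"); save("t4.png",p[120:260,160:320],4.5)
```

```text
t 8.93 tcp [ 0.6182 -0.0066  0.1647] yaw 175.63 tilt 1.13 F [ 0.5 -1.1 -2. ] w 0.0598 j6 [ 17.3  -0.4 -21.4]
 shift shares dx dy dz total [ 4.5  -0.73 -0.67]
 turn shares total [ 0.36 -0.02 -0.24]  shift in target frame [ 4.52 -0.66 -0.65]
```

View pics/s4.png

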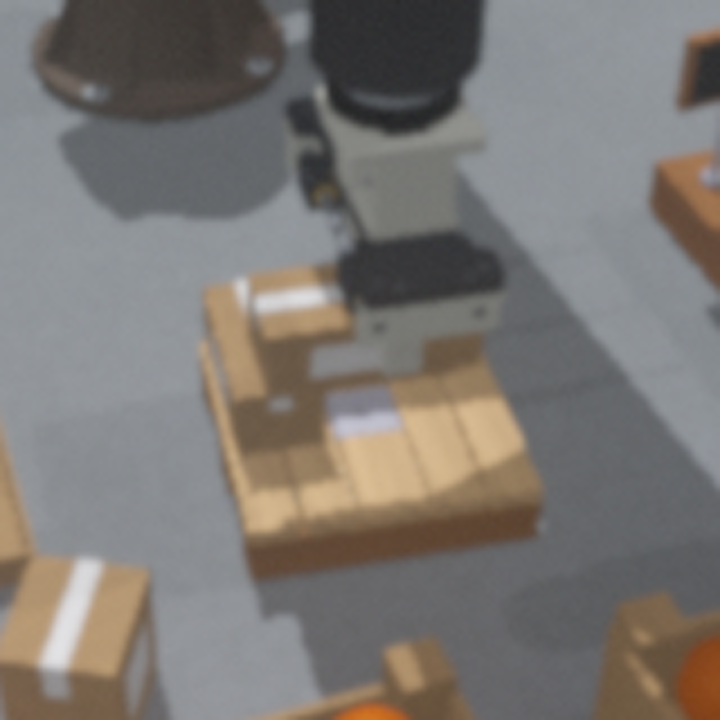

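View pics/t4.png

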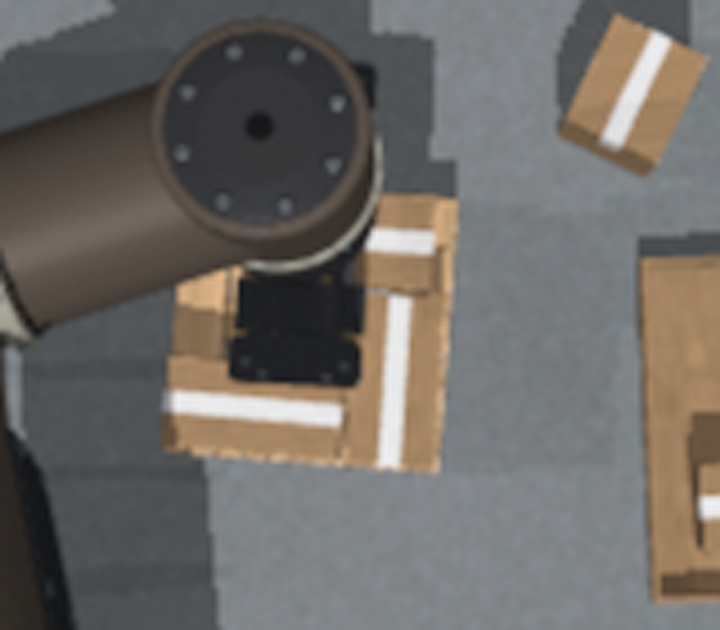

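Request:
arm_command:
  plan:
    - {"dx": 0,"dy": -0.4,"dz": -0.3,"wx": 0.36,"wy": -0.02,"wz": -0.24}
    - {"dx": 0.4,"dy": -0.3,"dz": -0.25,"wx": 0,"wy": 0,"wz": 0}
    - {"dx": 0.5,"dy": 0,"dz": 0,"wx": 0,"wy": 0,"wz": 0}
    - {"dx": 0.3,"dy": 0,"dz": 0,"wx": 0,"wy": 0,"wz": 0}
    - {"dx": 0,"dy": 0,"dz": 0,"wx": 0,"wy": 0,"wz": 0}

```text
time_s: 9.45
tcp_pos: [0.6313, -0.0254, 0.1384]
eef_rot: [-95.8, 89.9, -12.3]
contact_force: [-0.3, -0.8, -3.8]
gripper_width: 0.06
```

Run:
```python
from go import *
need([.630,-.021,.0744],174)
```

```text
t 9.45 tcp [ 0.6313 -0.0254  0.1384] yaw 173.5 tilt 0.11 F [-0.3 -0.8 -3.8] w 0.06 j6 [ 15.4   0.1 -21.9]
 shift shares dx dy dz total [3.2  0.1  0.21]
 turn shares total [-0.11 -0.    0.02]  shift in target frame [3.2  0.09 0.21]
```

Request:
arm_command:
  plan:
    - {"dx": 0,"dy": 0.1,"dz": 0.2,"wx": -0.1,"wy": 0,"wz": 0}
    - {"dx": 0.2,"dy": 0,"dz": 0,"wx": 0,"wy": 0,"wz": 0}
    - {"dx": 0,"dy": 0,"dz": 0,"wx": 0,"wy": 0,"wz": 0}

```text
time_s: 9.7
tcp_pos: [0.6288, -0.0219, 0.1327]
eef_rot: [156.8, 89.9, -119.3]
contact_force: [0.5, 0.5, -3.7]
gripper_width: 0.06
```

Run:
```python
from go import *
from edge import overlay
need([.630,-.021,.0744],174)
s,P,R=st()
p,d=cap("top"); org=np.array([160,120]); sc=4.5
im=cv2.resize(p[120:260,160:320],None,fx=sc,fy=sc,interpolation=cv2.INTER_CUBIC)
y=np.degrees(np.arctan2(R[1,1],R[0,1]))-90; a=np.radians(y); c=P[:2]-.0195*np.array([np.cos(a),np.sin(a)])
print("carton c",c)
overlay("top",im,[*c,a],[(0,0,0,.118,.06)],P[2]+.0216,sc,(255,0,0),org)
overlay("top",im,[.570,-.0015,np.radians(84)],[(0.0325,.0615,0,.118,.06),(-.0615,.0325,np.pi/2,.118,.06)],.095,sc,(0,255,0),org)
overlay("top",im,[.570,-.0015,np.radians(84)],[(0,0,0,.19,.19)],.045,sc,(0,255,255),org)
cv2.imwrite("pics/t5.png",im[...,::-1])
p,d=cap("scene"); save("s5.png",p[130:250,200:340],5)
```

```text
t 9.7 tcp [ 0.6288 -0.0219  0.1327] yaw 173.92 tilt 0.06 F [ 0.5  0.5 -3.7] w 0.06 j6 [ 15.8   0.1 -21.9]
 shift shares dx dy dz total [ 2.92 -0.05  0.06]
 turn shares total [-0.02 -0.01 -0.01]  shift in target frame [ 2.92 -0.05  0.05]
carton c [ 0.62677192 -0.04133908]
```

View pics/t5.png

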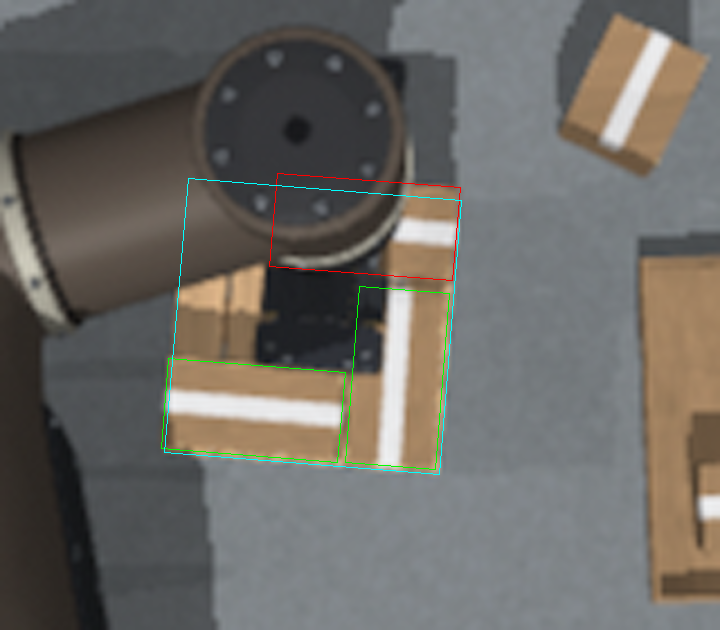

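View pics/s5.png

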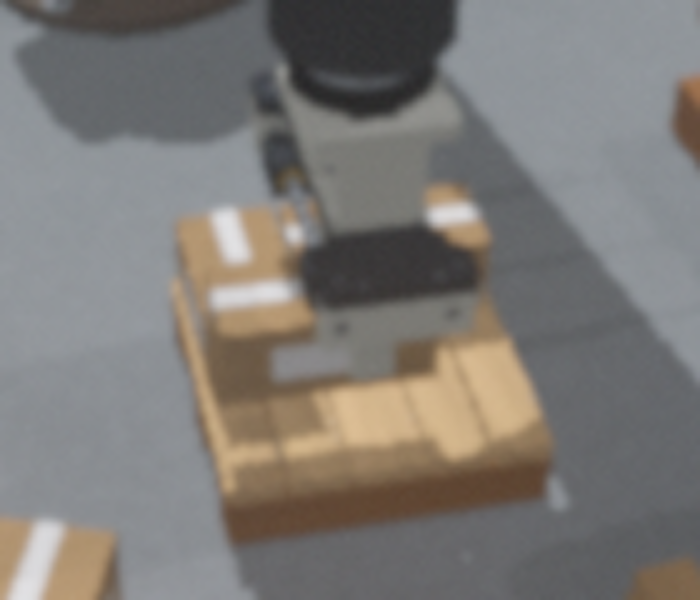

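Request:
arm_command:
  plan:
    - {"dx": 0.4,"dy": -0.06,"dz": 0.05,"wx": 0,"wy": 0,"wz": 0}
    - {"dx": 0.4,"dy": 0,"dz": 0,"wx": 0,"wy": 0,"wz": 0}
    - {"dx": 0.4,"dy": 0,"dz": 0,"wx": 0,"wy": 0,"wz": 0}
    - {"dx": 0.2,"dy": 0,"dz": 0,"wx": 0,"wy": 0,"wz": 0}
    - {"dx": 0,"dy": 0,"dz": 0,"wx": 0,"wy": 0,"wz": 0}

```text
time_s: 10.22
tcp_pos: [0.6315, -0.0201, 0.1036]
eef_rot: [-92.7, 89.8, -8.7]
contact_force: [-0.8, -1.0, -2.8]
gripper_width: 0.0598
```

Run:
```python
from go import *
need([.630,-.021,.0744],174)
```

```text
t 10.22 tcp [ 0.6315 -0.0201  0.1036] yaw 174.0 tilt 0.16 F [-0.8 -1.  -2.8] w 0.0598 j6 [ 15.9   0.1 -21.9]
 shift shares dx dy dz total [ 1.46  0.07 -0.05]
 turn shares total [-0.   -0.    0.04]  shift in target frame [ 1.46  0.07 -0.05]
```

Request:
arm_command:
  plan:
    - {"dx": 0.3,"dy": 0.07,"dz": -0.05,"wx": 0,"wy": 0,"wz": 0.04}
    - {"dx": 0.3,"dy": 0,"dz": 0,"wx": 0,"wy": 0,"wz": 0}
    - {"dx": 0.3,"dy": 0,"dz": 0,"wx": 0,"wy": 0,"wz": 0}
    - {"dx": 0.15,"dy": 0,"dz": 0,"wx": 0,"wy": 0,"wz": 0}
    - {"dx": 0,"dy": 0,"dz": 0,"wx": 0,"wy": 0,"wz": 0}

```text
time_s: 10.63
tcp_pos: [0.6296, -0.0212, 0.0797]
eef_rot: [109.5, 89.9, -166.5]
contact_force: [-0.6, -0.5, -2.7]
gripper_width: 0.0598
```

Run:
```python
from go import *
need([.630,-.021,.0734],174)
```

```text
t 10.63 tcp [ 0.6296 -0.0212  0.0797] yaw 173.99 tilt 0.11 F [-0.6 -0.5 -2.7] w 0.0598 j6 [ 15.8  -0.  -21.8]
 shift shares dx dy dz total [ 0.31 -0.02  0.01]
 turn shares total [-0.   -0.01 -0.02]  shift in target frame [ 0.31 -0.02  0.01]
```

Request:
arm_command:
  plan:
    - {"dx": 0.15,"dy": -0.02,"dz": 0,"wx": 0,"wy": 0,"wz": 0}
    - {"dx": 0.12,"dy": 0,"dz": 0,"wx": 0,"wy": 0,"wz": 0}
    - {"dx": 0.05,"dy": 0,"dz": 0,"wx": 0,"wy": 0,"wz": 0}
    - {"dx": 0,"dy": 0,"dz": 0,"wx": 0,"wy": 0,"wz": 0}

```text
time_s: 10.97
tcp_pos: [0.6304, -0.0213, 0.0732]
eef_rot: [124.2, 89.9, -151.7]
contact_force: [-0.1, 0.5, -2.9]
gripper_width: 0.0598
```

Run:
```python
from go import *
need([.630,-.021,.0734],174)
```

```text
t 10.97 tcp [ 0.6304 -0.0213  0.0732] yaw 174.01 tilt 0.08 F [-0.1  0.5 -2.9] w 0.0598 j6 [ 15.8   0.  -21.8]
 shift shares dx dy dz total [-0.01  0.02  0.01]
 turn shares total [ 0.   -0.01 -0.01]  shift in target frame [-0.01  0.02  0.01]
```

Not yet bearing; I creep down.

Request:
arm_command:
  plan:
    - {"dx": 0.06,"dy": 0,"dz": 0,"wx": 0,"wy": 0,"wz": 0}
    - {"dx": 0.05,"dy": 0,"dz": 0,"wx": 0,"wy": 0,"wz": 0}

```text
time_s: 11.13
tcp_pos: [0.6306, -0.0212, 0.0731]
eef_rot: [168.9, 89.9, -107.1]
contact_force: [-3.4, 0.5, 5.2]
gripper_width: 0.0598
```

Request:
arm_command:
  plan:
    - {"dx": 0,"dy": 0,"dz": 0,"wx": 0,"wy": 0,"wz": 0}
    - {"dx": 0,"dy": 0,"dz": 0,"wx": 0,"wy": 0,"wz": 0}
    - {"dx": 0,"dy": 0,"dz": 0,"wx": 0,"wy": 0,"wz": 0}
  fingers: -0.68

```text
time_s: 11.38
tcp_pos: [0.6322, -0.0211, 0.075]
eef_rot: [-92.5, 89.8, -8.4]
contact_force: [-0.3, -1.1, 0.8]
gripper_width: 0.0718
```

Request:
arm_command:
  plan:
    - {"dx": -0.3,"dy": 0,"dz": 0,"wx": 0,"wy": 0,"wz": 0}
    - {"dx": -0.8,"dy": 0,"dz": 0,"wx": 0,"wy": 0,"wz": 0}
    - {"dx": -1,"dy": 0,"dz": 0,"wx": 0,"wy": 0,"wz": 0}
    - {"dx": -1,"dy": 0,"dz": 0,"wx": 0,"wy": 0,"wz": 0}
    - {"dx": -0.5,"dy": 0,"dz": 0,"wx": 0,"wy": 0,"wz": 0}

```text
time_s: 11.8
tcp_pos: [0.6311, -0.0215, 0.1484]
eef_rot: [-177.1, 89.9, -93.0]
contact_force: [0.8, 0.1, -0.1]
gripper_width: 0.0738
```

Run:
```python
from go import *
a=np.radians(92.7); g=np.array([.4415,-.324])+.02*np.array([np.cos(a),np.sin(a)]); print(g)
need([*g,.13],182.7)
```

```text
[ 0.44055787 -0.3040222 ]
t 11.8 tcp [ 0.6311 -0.0215  0.1484] yaw 174.08 tilt 0.11 F [ 0.8  0.1 -0.1] w 0.0738 j6 [ 15.8   0.1 -21.8]
 shift shares dx dy dz total [  0.95   8.02 -15.03]
 turn shares total [-1.88 -0.02 -0.  ]  shift in target frame [  0.92  10.18 -13.66]
```

Request:
arm_command:
  plan:
    - {"dx": 0,"dy": 0.5,"dz": -0.9,"wx": 0,"wy": 0,"wz": 0}
    - {"dx": 0,"dy": 0.54,"dz": -1,"wx": 0,"wy": 0,"wz": 0}
    - {"dx": 0,"dy": 0.54,"dz": -1,"wx": 0,"wy": 0,"wz": 0}
    - {"dx": 0,"dy": 0.54,"dz": -1,"wx": 0,"wy": 0,"wz": 0}
    - {"dx": 0,"dy": 0.54,"dz": -1,"wx": 0,"wy": 0,"wz": 0}
    - {"dx": 0,"dy": 0.54,"dz": -1,"wx": 0,"wy": 0,"wz": 0}
    - {"dx": 0,"dy": 0.54,"dz": -1,"wx": 0,"wy": 0,"wz": 0}
    - {"dx": 0,"dy": 0.54,"dz": -1,"wx": 0,"wy": 0,"wz": 0}
    - {"dx": 0,"dy": 0.54,"dz": -1,"wx": 0,"wy": 0,"wz": 0}
    - {"dx": 0,"dy": 0.54,"dz": -1,"wx": 0,"wy": 0,"wz": 0}
    - {"dx": 0,"dy": 0.54,"dz": -1,"wx": 0,"wy": 0,"wz": 0}
    - {"dx": 0,"dy": 0.54,"dz": -1,"wx": 0,"wy": 0,"wz": 0}
    - {"dx": 0,"dy": 0.54,"dz": -1,"wx": 0,"wy": 0,"wz": 0}
    - {"dx": 0,"dy": 0.5,"dz": -0.9,"wx": 0,"wy": 0,"wz": 0}
    - {"dx": 0,"dy": 0.2,"dz": -0.4,"wx": 0,"wy": 0,"wz": 0}
    - {"dx": 0,"dy": 0,"dz": 0,"wx": -1,"wy": 0,"wz": 0}
    - {"dx": 0,"dy": 0,"dz": 0,"wx": -0.7,"wy": 0,"wz": 0}
    - {"dx": 0,"dy": 0,"dz": 0,"wx": 0,"wy": 0,"wz": 0}

```text
time_s: 13.3
tcp_pos: [0.4357, -0.3027, 0.1493]
eef_rot: [-88.3, 89.5, 3.8]
contact_force: [-0.5, -0.1, -0.1]
gripper_width: 0.0735
```

Run:
```python
from go import *
from edge import overlay,efit,LAID
need([.4406,-.304,.027],182.7)
p,d=cap("top"); org=np.array([180,130]); sc=5; np.savez("top6.npz",p=p,d=d)
im=cv2.resize(p[130:240,180:300],None,fx=sc,fy=sc,interpolation=cv2.INTER_CUBIC)
pal=[.570,-.0015,np.radians(84)]
overlay("top",im,pal,[*LAID,(-.0325,-.0615,0,.118,.06)],.095,sc,(0,255,0),org)
cv2.imwrite("pics/t6.png",im[...,::-1])
C=(0,0,0,.118,.06)
for z,sh in((.095,(-.0325,-.0615)),):
    a=pal[2]; i=np.array([pal[0]+np.cos(a)*sh[0]-np.sin(a)*sh[1],pal[1]+np.sin(a)*sh[0]+np.cos(a)*sh[1],a]); print(i,efit("top",p,[(C,"0123",z)],i,rng=.002))
```

```text
t 13.3 tcp [ 0.4357 -0.3027  0.1493] yaw -177.9 tilt 0.5 F [-0.5 -0.1 -0.1] w 0.0735 j6 [-13.7  -0.2  15.9]
 shift shares dx dy dz total [ 6.12 -0.19 -0.08]
 turn shares total [-0.13  0.    0.11]  shift in target frame [ 6.11 -0.24 -0.08]
[ 0.62776592 -0.04025046  1.46607657] (array([ 0.62722537, -0.04013504,  1.44686975]), np.float64(56.125465393066406))
```

View pics/t6.png

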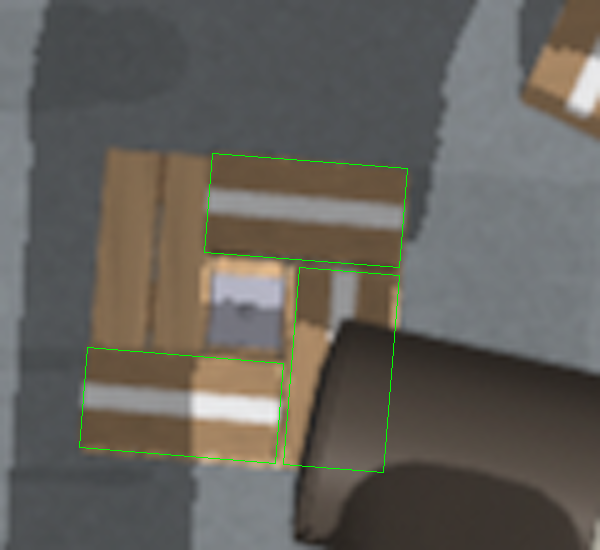

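Request:
arm_command:
  plan:
    - {"dx": 0.4,"dy": -0.22,"dz": -0.08,"wx": -0.13,"wy": 0,"wz": 0.11}
    - {"dx": 0.9,"dy": 0,"dz": 0,"wx": 0,"wy": 0,"wz": 0}
    - {"dx": 0.9,"dy": 0,"dz": 0,"wx": 0,"wy": 0,"wz": 0}
    - {"dx": 0.9,"dy": 0,"dz": 0,"wx": 0,"wy": 0,"wz": 0}
    - {"dx": 0.4,"dy": 0,"dz": 0,"wx": 0,"wy": 0,"wz": 0}
    - {"dx": 0,"dy": 0,"dz": 0,"wx": 0,"wy": 0,"wz": 0}

```text
time_s: 13.85
tcp_pos: [0.4439, -0.3035, 0.0756]
eef_rot: [-132.9, 89.9, -40.6]
contact_force: [-0.9, 1.1, 0.3]
gripper_width: 0.0735
```

Run:
```python
from go import *
need([.4406,-.304,.030],182.7)
p,d=cap("scene"); save("s7.png",p[130:250,100:260],4.5)
```

```text
t 13.85 tcp [ 0.4439 -0.3035  0.0756] yaw -177.71 tilt 0.09 F [-0.9  1.1  0.3] w 0.0735 j6 [-13.4   0.1  15.7]
 shift shares dx dy dz total [ 2.28  0.17 -0.02]
 turn shares total [-0.09 -0.01  0.01]  shift in target frame [ 2.28  0.16 -0.02]
```

View pics/s7.png

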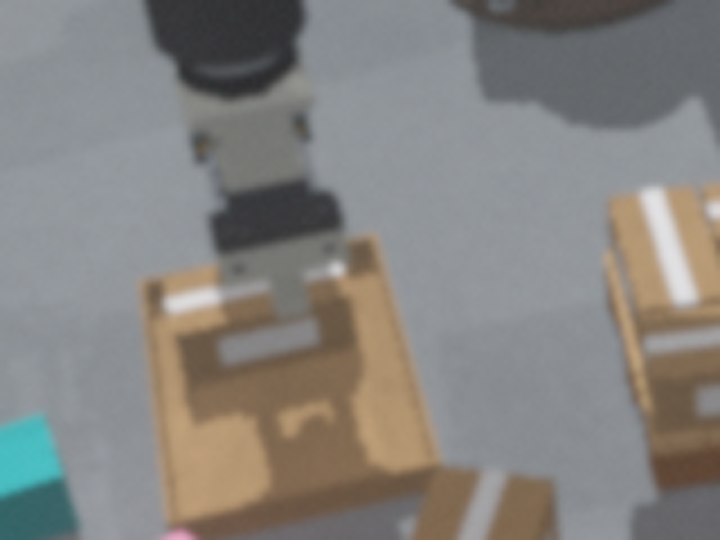

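Request:
arm_command:
  plan:
    - {"dx": 0.4,"dy": 0.12,"dz": 0,"wx": -0.08,"wy": 0,"wz": 0}
    - {"dx": 0.8,"dy": 0,"dz": 0,"wx": 0,"wy": 0,"wz": 0}
    - {"dx": 0.7,"dy": 0,"dz": 0,"wx": 0,"wy": 0,"wz": 0}
    - {"dx": 0.2,"dy": 0,"dz": 0,"wx": 0,"wy": 0,"wz": 0}
    - {"dx": 0,"dy": 0,"dz": 0,"wx": 0,"wy": 0,"wz": 0}

```text
time_s: 14.32
tcp_pos: [0.4447, -0.3044, 0.0353]
eef_rot: [-118.9, 89.5, -26.1]
contact_force: [0.3, -0.7, 0.4]
gripper_width: 0.0736
```

Run:
```python
from go import *
need([.4406,-.304,.030],182.7)
```

```text
t 14.32 tcp [ 0.4447 -0.3044  0.0353] yaw -177.21 tilt 0.46 F [ 0.3 -0.7  0.4] w 0.0736 j6 [-13.5   0.2  16.1]
 shift shares dx dy dz total [0.26 0.21 0.03]
 turn shares total [ 0.02 -0.05  0.09]  shift in target frame [0.26 0.21 0.03]
```

Request:
arm_command:
  plan:
    - {"dx": 0.15,"dy": 0.15,"dz": 0,"wx": 0,"wy": -0.05,"wz": 0.09}
    - {"dx": 0,"dy": 0,"dz": 0,"wx": 0,"wy": 0,"wz": 0}

```text
time_s: 14.48
tcp_pos: [0.4421, -0.3047, 0.0331]
eef_rot: [-86.8, 90.0, 6.0]
contact_force: [0.4, -0.9, -0.4]
gripper_width: 0.074
```

Request:
arm_command:
  plan:
    - {"dx": 0,"dy": 0,"dz": 0,"wx": 0,"wy": 0,"wz": 0}
    - {"dx": 0,"dy": 0,"dz": 0,"wx": 0,"wy": 0,"wz": 0}
    - {"dx": 0,"dy": 0,"dz": 0,"wx": 0,"wy": 0,"wz": 0}
    - {"dx": 0,"dy": 0,"dz": 0,"wx": 0,"wy": 0,"wz": 0}
    - {"dx": 0,"dy": 0,"dz": 0,"wx": 0,"wy": 0,"wz": 0}
  fingers: 1
  force: 40

```text
time_s: 14.9
tcp_pos: [0.4429, -0.3051, 0.0352]
eef_rot: [-105.2, 89.8, -12.4]
contact_force: [-0.1, 0.6, -1.3]
gripper_width: 0.0597
```

Run:
```python
from go import *
need([.4406,-.304,.175],182.7)
```

```text
t 14.9 tcp [ 0.4429 -0.3051  0.0352] yaw -177.2 tilt 0.18 F [-0.1  0.6 -1.3] w 0.0597 j6 [-13.7  -0.   16.5]
 shift shares dx dy dz total [-6.99  0.09  0.06]
 turn shares total [ 0.02 -0.01  0.04]  shift in target frame [-6.99  0.11  0.06]
```

Request:
arm_command:
  plan:
    - {"dx": -0.3,"dy": 0,"dz": 0,"wx": 0,"wy": 0,"wz": 0.04}
    - {"dx": -0.8,"dy": 0,"dz": 0,"wx": 0,"wy": 0,"wz": 0}
    - {"dx": -1,"dy": 0,"dz": 0,"wx": 0,"wy": 0,"wz": 0}
    - {"dx": -1,"dy": 0,"dz": 0,"wx": -0.5,"wy": 0,"wz": 0}
    - {"dx": -1,"dy": 0,"dz": 0,"wx": -1,"wy": 0,"wz": 0}
    - {"dx": -1,"dy": 0,"dz": 0,"wx": -1,"wy": 0,"wz": 0}
    - {"dx": -1,"dy": 0,"dz": 0,"wx": -1,"wy": 0,"wz": 0}
    - {"dx": -0.6,"dy": 0,"dz": 0,"wx": -1,"wy": 0,"wz": 0}
    - {"dx": 0,"dy": 0,"dz": 0,"wx": -1,"wy": 0,"wz": 0}
    - {"dx": 0,"dy": 0,"dz": 0,"wx": -1,"wy": 0,"wz": 0}
    - {"dx": 0,"dy": 0,"dz": 0,"wx": -1,"wy": 0,"wz": 0}
    - {"dx": 0,"dy": 0,"dz": 0,"wx": -1,"wy": 0,"wz": 0}
    - {"dx": 0,"dy": 0,"dz": 0,"wx": -1,"wy": 0,"wz": 0}
    - {"dx": 0,"dy": 0,"dz": 0,"wx": -1,"wy": 0,"wz": 0}
    - {"dx": 0,"dy": 0,"dz": 0,"wx": -1,"wy": 0,"wz": 0}
    - {"dx": 0,"dy": 0,"dz": 0,"wx": -1,"wy": 0,"wz": 0}
    - {"dx": 0,"dy": 0,"dz": 0,"wx": -1,"wy": 0,"wz": 0}
    - {"dx": 0,"dy": 0,"dz": 0,"wx": -1,"wy": 0,"wz": 0}
    - {"dx": 0,"dy": 0,"dz": 0,"wx": -1,"wy": 0,"wz": 0}
    - {"dx": 0,"dy": 0,"dz": 0,"wx": -1,"wy": 0,"wz": 0}

```text
time_s: 16.57
tcp_pos: [0.4392, -0.3035, 0.1842]
eef_rot: [12.3, 89.8, -175.8]
contact_force: [0.9, -0.2, -2.1]
gripper_width: 0.06
```

Run:
```python
from go import *
need([.5898,.0583,.175],264)
```

```text
t 16.57 tcp [ 0.4392 -0.3035  0.1842] yaw -98.05 tilt 0.17 F [ 0.9 -0.2 -2.1] w 0.06 j6 [-13.5   0.1  95.5]
 shift shares dx dy dz total [  0.44 -18.96  -4.93]
 turn shares total [-0.45  0.04 -0.01]  shift in target frame [  0.46 -18.78  -5.6 ]
```

Request:
arm_command:
  plan:
    - {"dx": 0,"dy": -0.8,"dz": -0.23,"wx": -0.45,"wy": 0,"wz": 0}
    - {"dx": 0,"dy": -1,"dz": -0.3,"wx": 0,"wy": 0,"wz": 0}
    - {"dx": 0,"dy": -1,"dz": -0.3,"wx": 0,"wy": 0,"wz": 0}
    - {"dx": 0,"dy": -1,"dz": -0.3,"wx": 0,"wy": 0,"wz": 0}
    - {"dx": 0,"dy": -1,"dz": -0.3,"wx": 0,"wy": 0,"wz": 0}
    - {"dx": 0,"dy": -1,"dz": -0.3,"wx": 0,"wy": 0,"wz": 0}
    - {"dx": 0,"dy": -1,"dz": -0.3,"wx": 0,"wy": 0,"wz": 0}
    - {"dx": 0,"dy": -1,"dz": -0.3,"wx": 0,"wy": 0,"wz": 0}
    - {"dx": 0,"dy": -1,"dz": -0.3,"wx": 0,"wy": 0,"wz": 0}
    - {"dx": 0,"dy": -1,"dz": -0.3,"wx": 0,"wy": 0,"wz": 0}
    - {"dx": 0,"dy": -1,"dz": -0.3,"wx": 0,"wy": 0,"wz": 0}
    - {"dx": 0,"dy": -1,"dz": -0.3,"wx": 0,"wy": 0,"wz": 0}
    - {"dx": 0,"dy": -1,"dz": -0.3,"wx": 0,"wy": 0,"wz": 0}
    - {"dx": 0,"dy": -1,"dz": -0.3,"wx": 0,"wy": 0,"wz": 0}
    - {"dx": 0,"dy": -1,"dz": -0.3,"wx": 0,"wy": 0,"wz": 0}
    - {"dx": 0,"dy": -1,"dz": -0.3,"wx": 0,"wy": 0,"wz": 0}
    - {"dx": 0,"dy": -1,"dz": -0.3,"wx": 0,"wy": 0,"wz": 0}
    - {"dx": 0,"dy": -0.8,"dz": -0.3,"wx": 0,"wy": 0,"wz": 0}
    - {"dx": 0,"dy": -0.3,"dz": -0.1,"wx": 0,"wy": 0,"wz": 0}
    - {"dx": 0,"dy": 0,"dz": 0,"wx": 0,"wy": 0,"wz": 0}

```text
time_s: 18.23
tcp_pos: [0.5842, 0.0591, 0.1907]
eef_rot: [8.5, 89.6, -177.2]
contact_force: [0.4, 0.7, -1.7]
gripper_width: 0.06
```

Run:
```python
from go import *
need([.5898,.0583,.142],264)
```

```text
t 18.23 tcp [0.5842 0.0591 0.1907] yaw -95.7 tilt 0.35 F [ 0.4  0.7 -1.7] w 0.06 j6 [24.8 -0.1 59.6]
 shift shares dx dy dz total [ 2.44  0.01 -0.3 ]
 turn shares total [ 0.07  0.08 -0.01]  shift in target frame [ 2.44  0.01 -0.28]
```

Request:
arm_command:
  plan:
    - {"dx": 0.5,"dy": 0,"dz": -0.28,"wx": 0.07,"wy": 0.08,"wz": 0}
    - {"dx": 0.8,"dy": 0,"dz": 0,"wx": 0,"wy": 0,"wz": 0}
    - {"dx": 0.8,"dy": 0,"dz": 0,"wx": 0,"wy": 0,"wz": 0}
    - {"dx": 0.2,"dy": 0,"dz": 0,"wx": 0,"wy": 0,"wz": 0}
    - {"dx": 0,"dy": 0,"dz": 0,"wx": 0,"wy": 0,"wz": 0}

```text
time_s: 18.65
tcp_pos: [0.5893, 0.0565, 0.1447]
eef_rot: [135.4, 89.9, -50.7]
contact_force: [-0.1, 0.5, -1.8]
gripper_width: 0.0598
```

Run:
```python
from go import *
from edge import overlay,LAID
need([.5898,.0583,.0762],264)
s,P,R=st()
p,d=cap("top"); org=np.array([160,120]); sc=4.5
im=cv2.resize(p[120:260,160:320],None,fx=sc,fy=sc,interpolation=cv2.INTER_CUBIC)
y=np.degrees(np.arctan2(R[1,1],R[0,1]))-90; a=np.radians(y); c=P[:2]-.019*np.array([np.cos(a),np.sin(a)])
print("carton c",c,y)
overlay("top",im,[*c,a],[(0,0,0,.118,.06)],P[2]+.0188,sc,(255,0,0),org)
overlay("top",im,[.570,-.0015,np.radians(84)],[*LAID,(-.0325,-.0615,0,.118,.06)],.095,sc,(0,255,0),org)
cv2.imwrite("pics/t8.png",im[...,::-1])
p,d=cap("scene"); save("s8.png",p[130:250,200:340],5)
```

```text
t 18.65 tcp [0.5893 0.0565 0.1447] yaw -96.05 tilt 0.09 F [-0.1  0.5 -1.8] w 0.0598 j6 [24.4  0.1 59.5]
 shift shares dx dy dz total [ 3.43 -0.1  -0.01]
 turn shares total [-0.01 -0.01 -0.01]  shift in target frame [ 3.43 -0.09 -0.02]
carton c [0.60816321 0.05446651] -186.04729282919612
```

View pics/t8.png

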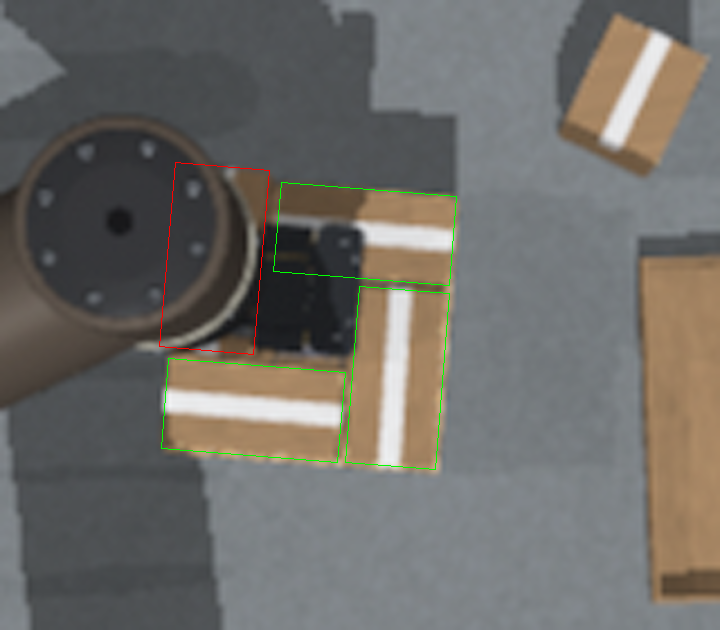

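View pics/s8.png

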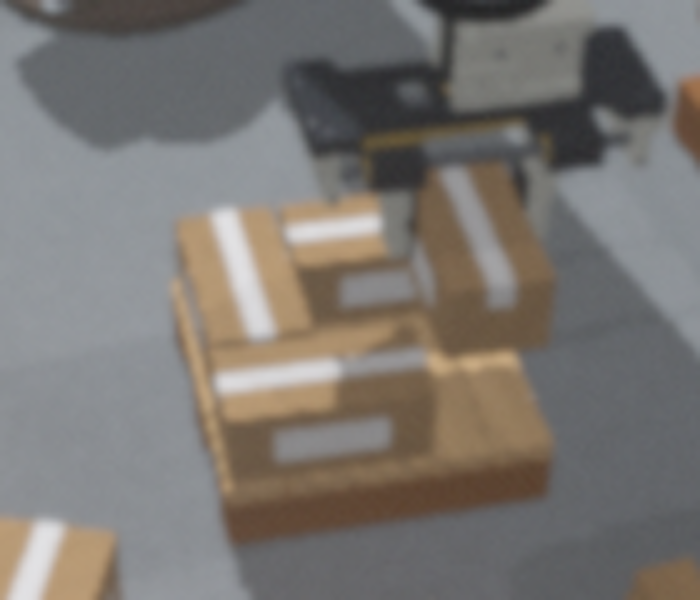

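Request:
arm_command:
  plan:
    - {"dx": 0.4,"dy": -0.1,"dz": -0.02,"wx": 0,"wy": 0,"wz": 0}
    - {"dx": 0.4,"dy": 0,"dz": 0,"wx": 0,"wy": 0,"wz": 0}
    - {"dx": 0.4,"dy": 0,"dz": 0,"wx": 0,"wy": 0,"wz": 0}
    - {"dx": 0,"dy": 0,"dz": 0,"wx": 0,"wy": 0,"wz": 0}

```text
time_s: 19.08
tcp_pos: [0.592, 0.0588, 0.1227]
eef_rot: [-165.5, 89.6, 8.4]
contact_force: [-1.4, -0.0, -2.3]
gripper_width: 0.0597
```

Run:
```python
from go import *
need([.5898,.0583,.0762],264)
```

```text
t 19.08 tcp [0.592  0.0588 0.1227] yaw -96.07 tilt 0.41 F [-1.4 -0.  -2.3] w 0.0597 j6 [24.6  0.1 59.3]
 shift shares dx dy dz total [2.33 0.04 0.13]
 turn shares total [-0.02 -0.09  0.02]  shift in target frame [2.33 0.04 0.11]
```

Request:
arm_command:
  plan:
    - {"dx": 0.2,"dy": 0.03,"dz": 0.1,"wx": -0.02,"wy": -0.09,"wz": 0.02}
    - {"dx": 0.4,"dy": 0,"dz": 0,"wx": 0,"wy": 0,"wz": 0}
    - {"dx": 0.4,"dy": 0,"dz": 0,"wx": 0,"wy": 0,"wz": 0}
    - {"dx": 0.1,"dy": 0,"dz": 0,"wx": 0,"wy": 0,"wz": 0}
    - {"dx": 0,"dy": 0,"dz": 0,"wx": 0,"wy": 0,"wz": 0}

```text
time_s: 19.5
tcp_pos: [0.5897, 0.0584, 0.0979]
eef_rot: [17.4, 89.9, -168.5]
contact_force: [0.2, 0.5, -1.9]
gripper_width: 0.0598
```

Run:
```python
from go import *
need([.5898,.0583,.0762],264)
```

```text
t 19.5 tcp [0.5897 0.0584 0.0979] yaw -95.94 tilt 0.1 F [ 0.2  0.5 -1.9] w 0.0598 j6 [24.5 -0.  59.5]
 shift shares dx dy dz total [ 1.09  0.   -0.01]
 turn shares total [ 0.01  0.02 -0.01]  shift in target frame [ 1.09  0.   -0.01]
```

Request:
arm_command:
  plan:
    - {"dx": 0.3,"dy": 0,"dz": 0,"wx": 0,"wy": 0,"wz": 0}
    - {"dx": 0.3,"dy": 0,"dz": 0,"wx": 0,"wy": 0,"wz": 0}
    - {"dx": 0.2,"dy": 0,"dz": 0,"wx": 0,"wy": 0,"wz": 0}
    - {"dx": 0,"dy": 0,"dz": 0,"wx": 0,"wy": 0,"wz": 0}

```text
time_s: 19.83
tcp_pos: [0.5898, 0.0584, 0.0802]
eef_rot: [19.5, 89.9, -166.4]
contact_force: [0.1, 0.3, -2.3]
gripper_width: 0.0599
```

Run:
```python
from go import *
need([.5898,.0583,.0762],264)
```

```text
t 19.83 tcp [0.5898 0.0584 0.0802] yaw -95.93 tilt 0.1 F [ 0.1  0.3 -2.3] w 0.0599 j6 [24.5 -0.  59.6]
 shift shares dx dy dz total [ 0.2   0.01 -0.  ]
 turn shares total [ 0.01  0.02 -0.01]  shift in target frame [ 0.2   0.01 -0.  ]
```

Request:
arm_command:
  plan:
    - {"dx": 0.12,"dy": 0,"dz": 0,"wx": 0,"wy": 0,"wz": 0}
    - {"dx": 0.08,"dy": 0,"dz": 0,"wx": 0,"wy": 0,"wz": 0}
    - {"dx": 0.06,"dy": 0,"dz": 0,"wx": 0,"wy": 0,"wz": 0}

```text
time_s: 20.08
tcp_pos: [0.59, 0.0584, 0.0757]
eef_rot: [36.0, 89.9, -149.9]
contact_force: [-9.1, 0.5, 21.9]
gripper_width: 0.0599
```

Bearing now. Back off slightly and release.

Request:
arm_command:
  plan:
    - {"dx": -0.02,"dy": 0,"dz": 0,"wx": 0,"wy": 0,"wz": 0}

```text
time_s: 20.17
tcp_pos: [0.5902, 0.0585, 0.0766]
eef_rot: [49.0, 90.0, -136.9]
contact_force: [-0.0, 0.7, -1.0]
gripper_width: 0.0596
```

Request:
arm_command:
  plan:
    - {"dx": 0,"dy": 0,"dz": 0,"wx": 0,"wy": 0,"wz": 0}
    - {"dx": 0,"dy": 0,"dz": 0,"wx": 0,"wy": 0,"wz": 0}
    - {"dx": 0,"dy": 0,"dz": 0,"wx": 0,"wy": 0,"wz": 0}
  fingers: -0.68

```text
time_s: 20.42
tcp_pos: [0.5913, 0.0588, 0.0778]
eef_rot: [-167.9, 89.9, 6.3]
contact_force: [0.2, -1.4, 0.6]
gripper_width: 0.072
```

Request:
arm_command:
  plan:
    - {"dx": -0.3,"dy": 0,"dz": 0,"wx": 0,"wy": 0,"wz": 0}
    - {"dx": -0.8,"dy": 0,"dz": 0,"wx": 0,"wy": 0,"wz": 0}
    - {"dx": -1,"dy": 0,"dz": 0,"wx": 0,"wy": 0,"wz": 0}
    - {"dx": -1,"dy": 0,"dz": 0,"wx": 0,"wy": 0,"wz": 0}
    - {"dx": -1,"dy": 0,"dz": 0,"wx": 0.7,"wy": 0,"wz": 0}
    - {"dx": -1,"dy": 0,"dz": 0,"wx": 1,"wy": 0,"wz": 0}
    - {"dx": -1,"dy": 0,"dz": 0,"wx": 1,"wy": 0,"wz": 0}
    - {"dx": -1,"dy": 0,"dz": 0,"wx": 1,"wy": 0,"wz": 0}
    - {"dx": -1,"dy": 0,"dz": 0,"wx": 1,"wy": 0,"wz": 0}
    - {"dx": -1,"dy": 0,"dz": 0,"wx": 1,"wy": 0,"wz": 0}
    - {"dx": 0,"dy": 0,"dz": 0,"wx": 1,"wy": 0,"wz": 0}
    - {"dx": 0,"dy": 0,"dz": 0,"wx": 1,"wy": 0,"wz": 0}
    - {"dx": 0,"dy": 0,"dz": 0,"wx": 1,"wy": 0,"wz": 0}
    - {"dx": 0,"dy": 0,"dz": 0,"wx": 1,"wy": 0,"wz": 0}
    - {"dx": 0,"dy": 0,"dz": 0,"wx": 1,"wy": 0,"wz": 0}
    - {"dx": 0,"dy": 0,"dz": 0,"wx": 1,"wy": 0,"wz": 0}
    - {"dx": 0,"dy": 0,"dz": 0,"wx": 1,"wy": 0,"wz": 0}
    - {"dx": 0,"dy": 0,"dz": 0,"wx": 1,"wy": 0,"wz": 0}
    - {"dx": 0,"dy": 0,"dz": 0,"wx": 0.9,"wy": 0,"wz": 0}
    - {"dx": 0,"dy": 0,"dz": 0,"wx": 0,"wy": 0,"wz": 0}

```text
time_s: 22.08
tcp_pos: [0.5913, 0.0576, 0.2808]
eef_rot: [-94.1, 89.3, 9.8]
contact_force: [-0.0, 0.1, 0.4]
gripper_width: 0.0738
```

Run:
```python
from go import *
need([.401,.345,.26],185.5)
p,d=cap("top"); np.savez("top9.npz",p=p,d=d); save("t9.png",p[120:260,160:320],4.5)
p,d=cap("scene"); save("s9.png",p[100:250,200:400],4); np.savez("scene9.npz",p=p,d=d)
```

```text
t 22.08 tcp [0.5913 0.0576 0.2808] yaw -166.13 tilt 0.73 F [-0.   0.1  0.4] w 0.0738 j6 [ 24.5   0.2 -10.7]
 shift shares dx dy dz total [ 0.95  5.81 16.23]
 turn shares total [1.83 0.   0.16]  shift in target frame [ 1.04  8.09 15.22]
```

View pics/t9.png

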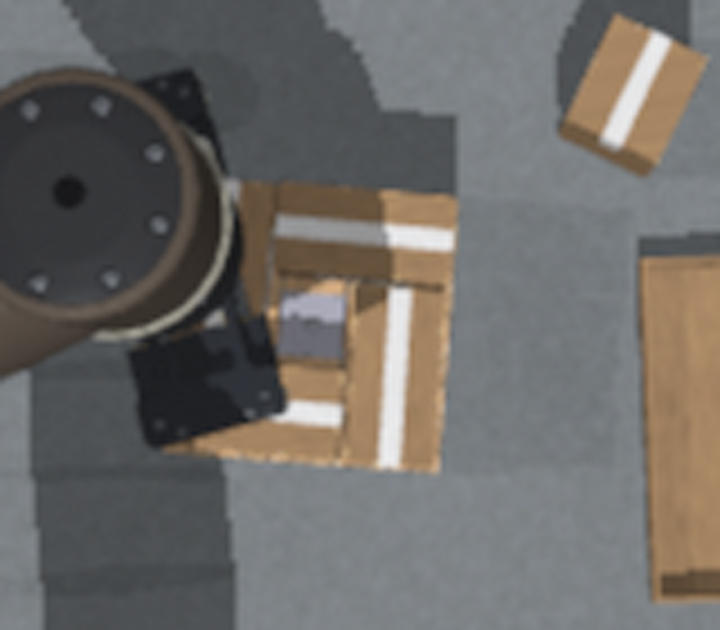

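View pics/s9.png

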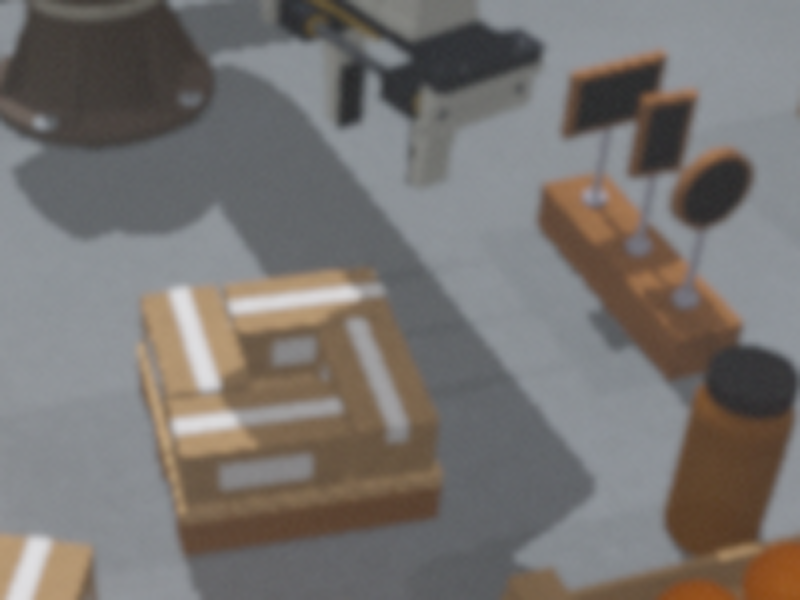

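Request:
arm_command:
  plan:
    - {"dx": 0,"dy": 0,"dz": 0,"wx": 1,"wy": 0,"wz": 0.16}
    - {"dx": 0,"dy": 0,"dz": 0,"wx": 0.8,"wy": 0,"wz": 0}
    - {"dx": 0,"dy": 0.53,"dz": 1,"wx": 0,"wy": 0,"wz": 0}
    - {"dx": 0,"dy": 0.53,"dz": 1,"wx": 0,"wy": 0,"wz": 0}
    - {"dx": 0,"dy": 0.53,"dz": 1,"wx": 0,"wy": 0,"wz": 0}
    - {"dx": 0,"dy": 0.53,"dz": 1,"wx": 0,"wy": 0,"wz": 0}
    - {"dx": 0,"dy": 0.53,"dz": 1,"wx": 0,"wy": 0,"wz": 0}
    - {"dx": 0,"dy": 0.53,"dz": 1,"wx": 0,"wy": 0,"wz": 0}
    - {"dx": 0,"dy": 0.53,"dz": 1,"wx": 0,"wy": 0,"wz": 0}
    - {"dx": 0,"dy": 0.53,"dz": 1,"wx": 0,"wy": 0,"wz": 0}
    - {"dx": 0,"dy": 0.53,"dz": 1,"wx": 0,"wy": 0,"wz": 0}
    - {"dx": 0,"dy": 0.53,"dz": 1,"wx": 0,"wy": 0,"wz": 0}
    - {"dx": 0,"dy": 0.53,"dz": 1,"wx": 0,"wy": 0,"wz": 0}
    - {"dx": 0,"dy": 0.53,"dz": 1,"wx": 0,"wy": 0,"wz": 0}
    - {"dx": 0,"dy": 0.53,"dz": 1,"wx": 0,"wy": 0,"wz": 0}
    - {"dx": 0,"dy": 0.53,"dz": 1,"wx": 0,"wy": 0,"wz": 0}
    - {"dx": 0,"dy": 0.3,"dz": 0.6,"wx": 0,"wy": 0,"wz": 0}
    - {"dx": 0,"dy": 0,"dz": 0,"wx": 0,"wy": 0,"wz": 0}
  fingers: -0.2

```text
time_s: 23.68
tcp_pos: [0.3941, 0.3396, 0.2833]
eef_rot: [-54.6, 89.9, 43.7]
contact_force: [0.1, 0.3, 0.1]
gripper_width: 0.0526
```

Run:
```python
from go import *
from edge import overlay,efit,LAID
need([.401,.345,.23],185.5)
p,d=cap("top"); np.savez("top10.npz",p=p,d=d)
org=np.array([180,130]); sc=5
im=cv2.resize(p[130:240,180:300],None,fx=sc,fy=sc,interpolation=cv2.INTER_CUBIC)
cv2.imwrite("pics/t10.png",im[...,::-1]);
pal=[.570,-.0015,np.radians(84)]
from fit2 import PIN
C=(0,0,0,.118,.06)
for k,(x,y,b) in PIN.items():
    a=pal[2]; i=np.array([pal[0]+np.cos(a)*x-np.sin(a)*y,pal[1]+np.sin(a)*x+np.cos(a)*y,a+b]); o=efit("top",p,[(C,"0123",.095)],i,rng=.002)
    dl=o[0][:2]-i[:2]; print(k,"err in pallet frame mm",((dl[0]*np.cos(a)+dl[1]*np.sin(a))*1e3).round(1),((-dl[0]*np.sin(a)+dl[1]*np.cos(a))*1e3).round(1),np.degrees(o[0][2]-i[2]).round(1),o[1].round(0))
p,d=cap("scene"); save("s10.png",p[60:210,280:430],5)
```

```text
t 23.68 tcp [0.3941 0.3396 0.2833] yaw -171.73 tilt 0.13 F [0.1 0.3 0.1] w 0.0526 j6 [ 62.4   0.  -54.2]
 shift shares dx dy dz total [ 2.67 -0.38  0.21]
 turn shares total [0.6  0.02 0.02]  shift in target frame [ 2.67 -0.37  0.23]
l1 err in pallet frame mm -0.2 2.0 0.6 48.0
l2 err in pallet frame mm -2.6 2.9 -1.3 51.0
px err in pallet frame mm -2.4 2.8 -0.5 57.0
py err in pallet frame mm -0.8 -1.6 1.4 49.0
```

View pics/t10.png

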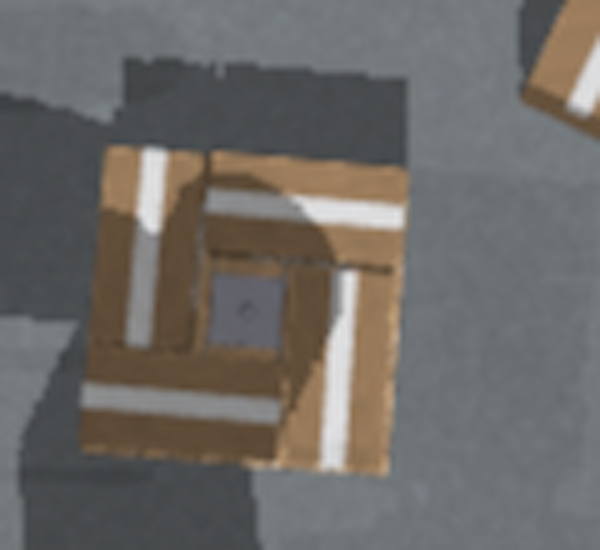

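View pics/s10.png

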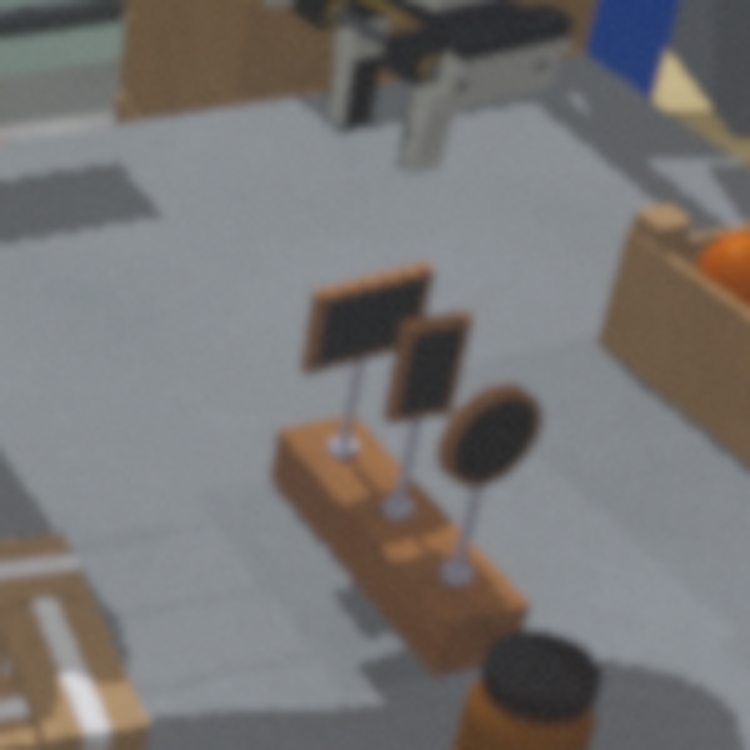

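Request:
arm_command:
  plan:
    - {"dx": 0.4,"dy": -0.35,"dz": 0.2,"wx": 0.58,"wy": 0,"wz": 0}
    - {"dx": 0.8,"dy": 0,"dz": 0,"wx": 0,"wy": 0,"wz": 0}
    - {"dx": 0.8,"dy": 0,"dz": 0,"wx": 0,"wy": 0,"wz": 0}
    - {"dx": 0.4,"dy": 0,"dz": 0,"wx": 0,"wy": 0,"wz": 0}
    - {"dx": 0,"dy": 0,"dz": 0,"wx": 0,"wy": 0,"wz": 0}

```text
time_s: 24.2
tcp_pos: [0.4042, 0.3408, 0.2353]
eef_rot: [-55.8, 89.7, 39.8]
contact_force: [0.0, -0.0, -0.2]
gripper_width: 0.053
```

Run:
```python
from go import *
need([.401,.345,.153],185.5)
p,d=cap("scene"); save("s11.png",p[80:200,300:420],5.5)
p,d=cap("top"); save("t11.png",p[170:290,50:170],5.5)
```

```text
t 24.2 tcp [0.4042 0.3408 0.2353] yaw -174.42 tilt 0.28 F [ 0.  -0.  -0.2] w 0.053 j6 [ 61.5   0.1 -56. ]
 shift shares dx dy dz total [4.11 0.15 0.21]
 turn shares total [0.02 0.03 0.05]  shift in target frame [4.11 0.14 0.22]
```

View pics/s11.png

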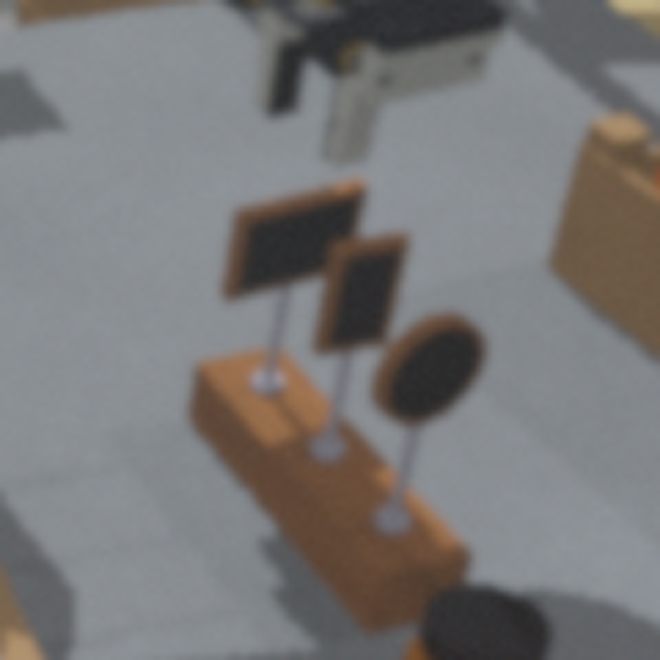

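View pics/t11.png

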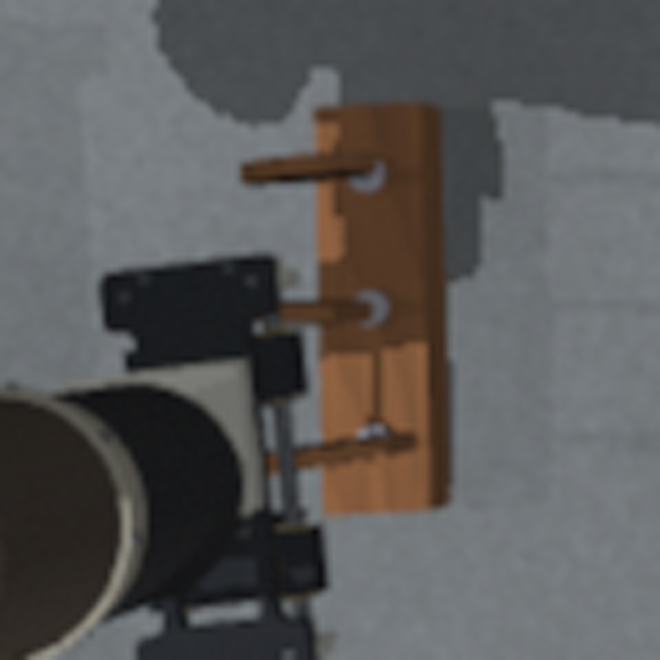

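Run:
```python
from go import *
print(proj("scene",[.4042,.3408,.2243]), proj("scene",[.401,.345,.181]))
for X in ([.4042+.026,.3408,.2243],[.4042-.026,.3408,.2243]): print((np.array(proj("scene",X))-[300,80]+.5)*5.5)
# board corners for hypothesis
for c in((.401,.345),(.401,.343),(.403,.345),(.399,.345)):
    for a in(5.5,):
        a=np.radians(a); w=np.array([-np.sin(a),np.cos(a)])
        print(c,[((np.array(proj("scene",[*(np.array(c)+s*.045*w+.005*np.array([np.cos(a),np.sin(a)])),z]))-[300,80]+.5)*5.5).round(0) for s in(-1,1) for z in(.181,.121)],((np.array(proj("top",[*(np.array(c)-.045*w),.181]))-[50,170]+.5)*5.5).round(0))
```

```text
(np.float64(355.6467635906647), np.float64(104.41097954032551)) (np.float64(354.11519956857467), np.float64(115.81475051748983))
[330.91812996 157.8331008 ]
[287.35964339 116.81239882]
(0.401, 0.345) [array([240., 219.]), array([225., 307.]), array([369., 188.]), array([351., 275.])] [389. 446.]
(0.401, 0.343) [array([237., 220.]), array([222., 307.]), array([366., 189.]), array([348., 276.])] [393. 446.]
(0.403, 0.345) [array([241., 221.]), array([227., 308.]), array([371., 190.]), array([353., 277.])] [389. 442.]
(0.399, 0.345) [array([238., 217.]), array([224., 305.]), array([368., 187.]), array([350., 274.])] [389. 450.]
```

Request:
arm_command:
  plan:
    - {"dx": 0.4,"dy": 0.12,"dz": 0.1,"wx": 0,"wy": 0.03,"wz": 0.05}
    - {"dx": 0.8,"dy": 0,"dz": 0,"wx": 0,"wy": 0,"wz": 0}
    - {"dx": 0.8,"dy": 0,"dz": 0,"wx": 0,"wy": 0,"wz": 0}
    - {"dx": 0.6,"dy": 0,"dz": 0,"wx": 0,"wy": 0,"wz": 0}
    - {"dx": 0.2,"dy": 0,"dz": 0,"wx": 0,"wy": 0,"wz": 0}
    - {"dx": 0,"dy": 0,"dz": 0,"wx": 0,"wy": 0,"wz": 0}

```text
time_s: 24.8
tcp_pos: [0.404, 0.3456, 0.1829]
eef_rot: [-39.9, 89.4, 55.7]
contact_force: [-0.6, -0.1, 0.1]
gripper_width: 0.0527
```

Run:
```python
from go import *
need([.401,.343,.153],185.5)
p,d=cap("scene"); save("s12.png",p[80:200,300:420],5.5)
```

```text
t 24.8 tcp [0.404  0.3456 0.1829] yaw -174.39 tilt 0.59 F [-0.6 -0.1  0.1] w 0.0527 j6 [ 61.7   0.1 -56.2]
 shift shares dx dy dz total [ 1.49  0.17 -0.13]
 turn shares total [0.02 0.1  0.08]  shift in target frame [ 1.49  0.16 -0.11]
```

View pics/s12.png

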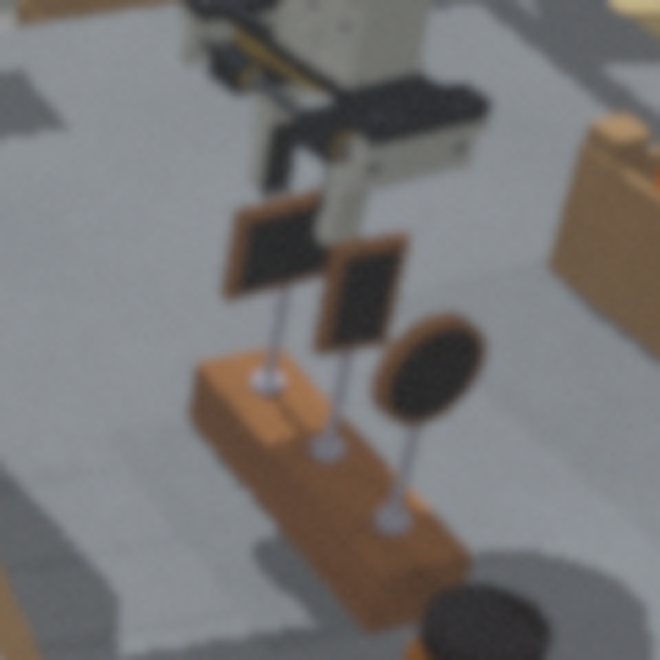

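Request:
arm_command:
  plan:
    - {"dx": 0.4,"dy": 0.14,"dz": -0.1,"wx": 0.02,"wy": 0.1,"wz": 0.08}
    - {"dx": 0.6,"dy": 0,"dz": 0,"wx": 0,"wy": 0,"wz": 0}
    - {"dx": 0.3,"dy": 0,"dz": 0,"wx": 0,"wy": 0,"wz": 0}
    - {"dx": 0,"dy": 0,"dz": 0,"wx": 0,"wy": 0,"wz": 0}

```text
time_s: 25.18
tcp_pos: [0.4022, 0.3449, 0.1587]
eef_rot: [-44.4, 89.8, 51.1]
contact_force: [0.4, 0.2, 0.1]
gripper_width: 0.0524
```

Run:
```python
from go import *
need([.401,.343,.153],185.5)
```

```text
t 25.18 tcp [0.4022 0.3449 0.1587] yaw -174.46 tilt 0.23 F [0.4 0.2 0.1] w 0.0524 j6 [ 61.9   0.1 -56.4]
 shift shares dx dy dz total [ 0.29  0.07 -0.09]
 turn shares total [0.01 0.04 0.04]  shift in target frame [ 0.29  0.07 -0.09]
```

Request:
arm_command:
  plan:
    - {"dx": 0.2,"dy": 0.06,"dz": -0.06,"wx": 0,"wy": 0.04,"wz": 0.04}
    - {"dx": 0,"dy": 0,"dz": 0,"wx": 0,"wy": 0,"wz": 0}

```text
time_s: 25.35
tcp_pos: [0.4011, 0.3437, 0.1549]
eef_rot: [140.8, 90.0, -123.6]
contact_force: [0.1, 0.4, -0.3]
gripper_width: 0.0528
```

Request:
arm_command:
  plan:
    - {"dx": 0,"dy": 0,"dz": 0,"wx": 0,"wy": 0,"wz": 0}
    - {"dx": 0,"dy": 0,"dz": 0,"wx": 0,"wy": 0,"wz": 0}
    - {"dx": 0,"dy": 0,"dz": 0,"wx": 0,"wy": 0,"wz": 0}
    - {"dx": 0,"dy": 0,"dz": 0,"wx": 0,"wy": 0,"wz": 0}
    - {"dx": 0,"dy": 0,"dz": 0,"wx": 0,"wy": 0,"wz": 0}
    - {"dx": 0,"dy": 0,"dz": 0,"wx": 0,"wy": 0,"wz": 0}
    - {"dx": 0,"dy": 0,"dz": 0,"wx": 0,"wy": 0,"wz": 0}
  fingers: 1
  force: 20

```text
time_s: 25.93
tcp_pos: [0.4017, 0.3444, 0.1567]
eef_rot: [-45.3, 89.9, 50.2]
contact_force: [-0.2, 0.2, 0.3]
gripper_width: 0.0113
```

Run:
```python
from go import *
need([.401,.343,.213],185.5)
p,d=cap("scene"); save("s13.png",p[80:200,300:420],5.5)
```

```text
t 25.93 tcp [0.4017 0.3444 0.1567] yaw -174.43 tilt 0.1 F [-0.2  0.2  0.3] w 0.0113 j6 [ 61.9   0.  -56.3]
 shift shares dx dy dz total [-2.82  0.04 -0.06]
 turn shares total [0.01 0.02 0.02]  shift in target frame [-2.82  0.04 -0.07]
```

View pics/s13.png

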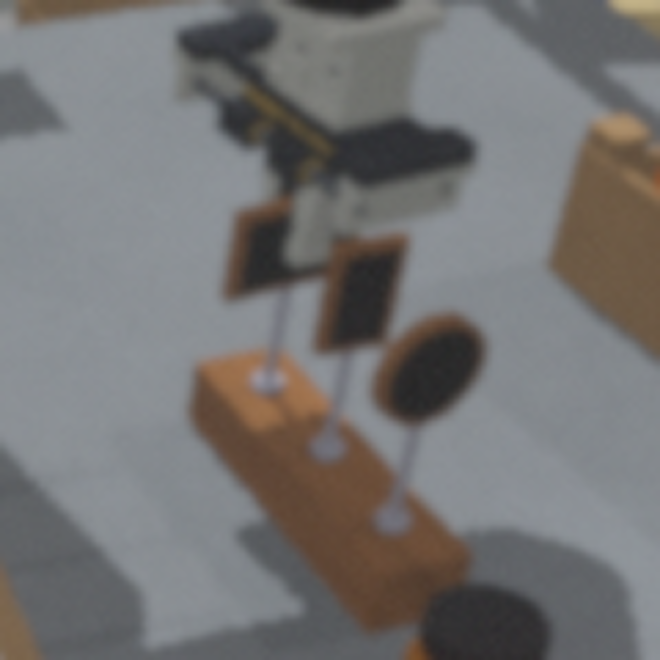

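Request:
arm_command:
  plan:
    - {"dx": 0,"dy": 0,"dz": 0,"wx": 0,"wy": 0,"wz": 0}
    - {"dx": 0,"dy": 0,"dz": 0,"wx": 0,"wy": 0,"wz": 0}
  fingers: 1
  force: 35

```text
time_s: 26.15
tcp_pos: [0.401, 0.3443, 0.1566]
eef_rot: [-2.3, 89.9, 93.3]
contact_force: [-0.1, 0.1, -0.6]
gripper_width: 0.01
```

Request:
arm_command:
  plan:
    - {"dx": -0.3,"dy": 0,"dz": 0,"wx": 0,"wy": 0,"wz": 0}
    - {"dx": -0.5,"dy": 0,"dz": 0,"wx": 0,"wy": 0,"wz": 0}
    - {"dx": -0.5,"dy": 0,"dz": 0,"wx": 0,"wy": 0,"wz": 0}
    - {"dx": -0.5,"dy": 0,"dz": 0,"wx": 0,"wy": 0,"wz": 0}
    - {"dx": -0.7,"dy": 0,"dz": 0,"wx": 0,"wy": 0,"wz": 0}
    - {"dx": -0.9,"dy": 0,"dz": 0,"wx": 0,"wy": 0,"wz": 0}
    - {"dx": -1,"dy": 0,"dz": 0,"wx": 0,"wy": 0,"wz": 0}
    - {"dx": -1,"dy": 0,"dz": 0,"wx": 0,"wy": 0,"wz": 0}
    - {"dx": -1,"dy": 0,"dz": 0,"wx": 0,"wy": 0,"wz": 0}
    - {"dx": -0.4,"dy": 0,"dz": 0,"wx": 0,"wy": 0,"wz": 0}
    - {"dx": 0,"dy": 0,"dz": 0,"wx": 0,"wy": 0,"wz": 0}

```text
time_s: 27.07
tcp_pos: [0.4019, 0.343, 0.3081]
eef_rot: [-54.8, 89.7, 40.8]
contact_force: [0.4, 0.0, -1.4]
gripper_width: 0.01
```

Run:
```python
from go import *
need([.5705,-.0012,.29],174)
p,d=cap("scene"); np.savez("scene14.npz",p=p,d=d); save("s14.png",p[60:210,290:420],5)
p,d=cap("top");np.savez("top14.npz",p=p,d=d);  save("t14.png",p[170:290,50:170],5)
```

```text
t 27.07 tcp [0.4019 0.343  0.3081] yaw -174.45 tilt 0.32 F [ 0.4  0.  -1.4] w 0.01 j6 [ 61.8   0.1 -56.3]
 shift shares dx dy dz total [  0.88  -6.72 -17.94]
 turn shares total [2.52 0.05 0.05]  shift in target frame [  0.91 -10.18 -16.23]
```

View pics/s14.png

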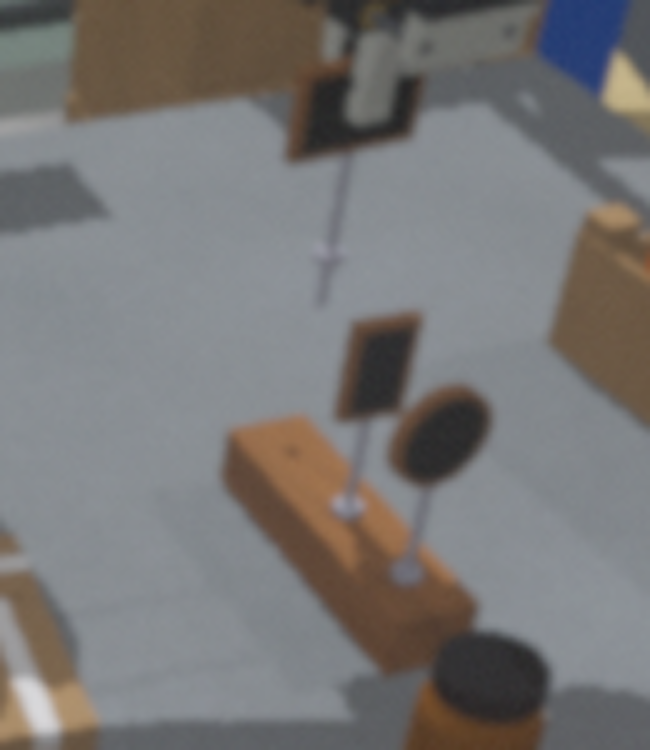

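View pics/t14.png

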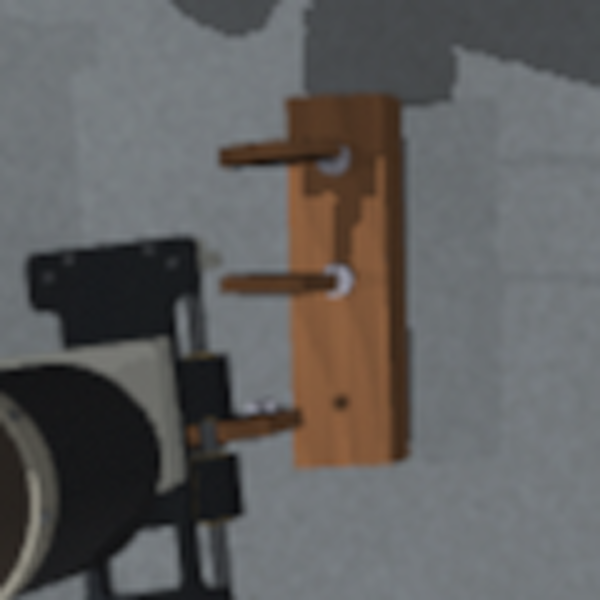

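Run:
```python
from go import *
print("hole top",ray("top",117.8,250,.045).round(4)," scene",ray("scene",347.8,150.,.045).round(4))
print("socket: top",ray("top",228.9,191.5,.045).round(4))
z=.3081-.1117
print("pin tip scene",ray("scene",321/5+290-.4,303/5+60-.4,z-.035).round(4),"collar",ray("scene",328/5+290-.4,255/5+60-.4,z+.003).round(4))
# scene socket now visible in s9/scene9
p=np.load("scene9.npz")["p"]; 
p2=np.load("scene14.npz")["p"]; save("s15.png",p2[165:230,225:315],8)
g=np.load("top14.npz")["p"]; save("t15.png",g[175:210,210:250],16)
```

```text
hole top [0.3988 0.3461 0.045 ]  scene [0.3989 0.3464 0.045 ]
socket: top [ 0.5711 -0.0011  0.045 ]
pin tip scene [0.3965 0.3498 0.1614] collar [0.4002 0.346  0.1994]
```

View pics/s15.png

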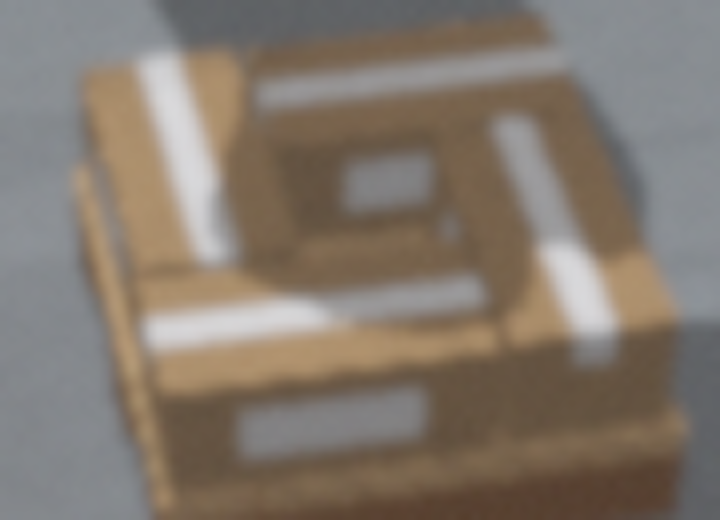

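View pics/t15.png

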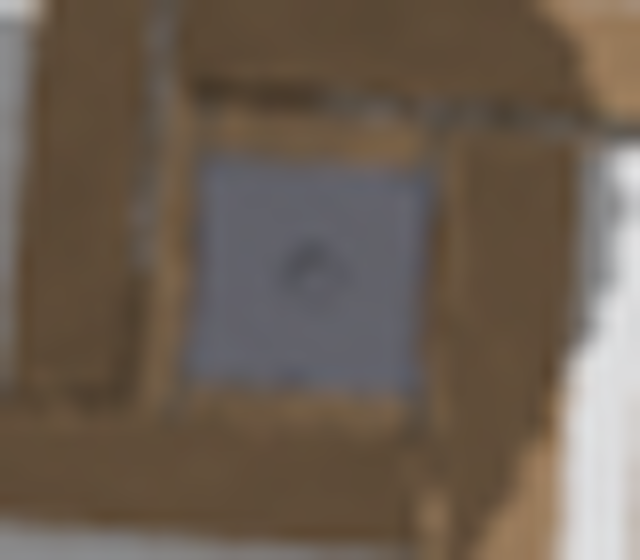

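Request:
arm_command:
  plan:
    - {"dx": 0,"dy": 0,"dz": -1,"wx": 0,"wy": 0.05,"wz": 0.05}
    - {"dx": 0,"dy": 0,"dz": -1,"wx": 0.5,"wy": 0,"wz": 0}
    - {"dx": 0,"dy": 0,"dz": -1,"wx": 0.8,"wy": 0,"wz": 0}
    - {"dx": 0,"dy": 0,"dz": -1,"wx": 0.8,"wy": 0,"wz": 0}
    - {"dx": 0,"dy": -0.8,"dz": -1,"wx": 0.4,"wy": 0,"wz": 0}
    - {"dx": 0,"dy": -0.8,"dz": -1,"wx": 0,"wy": 0,"wz": 0}
    - {"dx": 0,"dy": -0.8,"dz": -1,"wx": 0,"wy": 0,"wz": 0}
    - {"dx": 0,"dy": -0.8,"dz": -1,"wx": 0,"wy": 0,"wz": 0}
    - {"dx": 0,"dy": -0.8,"dz": -1,"wx": 0,"wy": 0,"wz": 0}
    - {"dx": 0,"dy": -0.8,"dz": -1,"wx": 0,"wy": 0,"wz": 0}
    - {"dx": 0,"dy": -0.8,"dz": -1,"wx": 0,"wy": 0,"wz": 0}
    - {"dx": 0,"dy": -0.8,"dz": -1,"wx": 0,"wy": 0,"wz": 0}
    - {"dx": 0,"dy": -0.8,"dz": -1,"wx": 0,"wy": 0,"wz": 0}
    - {"dx": 0,"dy": -0.8,"dz": -1,"wx": 0,"wy": 0,"wz": 0}
    - {"dx": 0,"dy": -0.8,"dz": -0.9,"wx": 0,"wy": 0,"wz": 0}
    - {"dx": 0,"dy": -0.6,"dz": -0.4,"wx": 0,"wy": 0,"wz": 0}
    - {"dx": 0,"dy": 0,"dz": 0,"wx": 0,"wy": 0,"wz": 0}

```text
time_s: 28.58
tcp_pos: [0.5555, -0.0222, 0.286]
eef_rot: [130.9, 87.9, -147.8]
contact_force: [0.4, 0.6, -0.9]
gripper_width: 0.01
```

Run:
```python
from go import *
need([.572,-.002,.25],174)
print("scene socket",ray("scene",269.5,201.5,.045).round(4))
```

```text
t 28.58 tcp [ 0.5555 -0.0222  0.286 ] yaw 171.29 tilt 2.09 F [ 0.4  0.6 -0.9] w 0.01 j6 [ 18.2   0.5 -27.1]
 shift shares dx dy dz total [ 1.75 -0.71  1.17]
 turn shares total [-0.59 -0.29 -0.35]  shift in target frame [ 1.8  -0.72  1.09]
scene socket [ 0.5717 -0.0022  0.045 ]
```

Request:
arm_command:
  plan:
    - {"dx": 0.4,"dy": -0.7,"dz": 1,"wx": -0.59,"wy": -0.29,"wz": -0.35}
    - {"dx": 0.5,"dy": 0,"dz": 0,"wx": 0,"wy": 0,"wz": 0}
    - {"dx": 0.5,"dy": 0,"dz": 0,"wx": 0,"wy": 0,"wz": 0}
    - {"dx": 0.2,"dy": 0,"dz": 0,"wx": 0,"wy": 0,"wz": 0}
    - {"dx": 0,"dy": 0,"dz": 0,"wx": 0,"wy": 0,"wz": 0}

```text
time_s: 29.0
tcp_pos: [0.5673, -0.0094, 0.2466]
eef_rot: [104.3, 89.5, -172.4]
contact_force: [0.3, 0.1, -1.7]
gripper_width: 0.0095
```

Run:
```python
from go import *
need([.572,-.002,.25],174)
```

```text
t 29.0 tcp [ 0.5673 -0.0094  0.2466] yaw 173.31 tilt 0.47 F [ 0.3  0.1 -1.7] w 0.0095 j6 [ 18.7  -0.1 -25.4]
 shift shares dx dy dz total [-0.17 -0.19  0.4 ]
 turn shares total [-0.15 -0.02 -0.1 ]  shift in target frame [-0.17 -0.2   0.39]
```

Request:
arm_command:
  plan:
    - {"dx": 0,"dy": -0.2,"dz": 0.39,"wx": -0.15,"wy": -0.02,"wz": -0.1}
    - {"dx": 0,"dy": 0,"dz": 0,"wx": 0,"wy": 0,"wz": 0}
    - {"dx": 0,"dy": 0,"dz": 0,"wx": 0,"wy": 0,"wz": 0}

```text
time_s: 29.25
tcp_pos: [0.5713, -0.0019, 0.2466]
eef_rot: [154.7, 89.9, -121.3]
contact_force: [-1.2, -0.5, -0.6]
gripper_width: 0.0094
```

Run:
```python
from go import *
need([.572,-.002,.25],174)
p,d=cap("scene"); np.savez("scene16.npz",p=p,d=d); save("s16.png",p[110:230,220:320],6)
p,d=cap("top");np.savez("top16.npz",p=p,d=d);  save("t16.png",p[140:240,180:280],6)
```

```text
t 29.25 tcp [ 0.5713 -0.0019  0.2466] yaw 173.99 tilt 0.07 F [-1.2 -0.5 -0.6] w 0.0094 j6 [ 19.5   0.  -25.5]
 shift shares dx dy dz total [-0.17 -0.04 -0.  ]
 turn shares total [-0.   -0.01 -0.01]  shift in target frame [-0.17 -0.04 -0.  ]
```

View pics/s16.png

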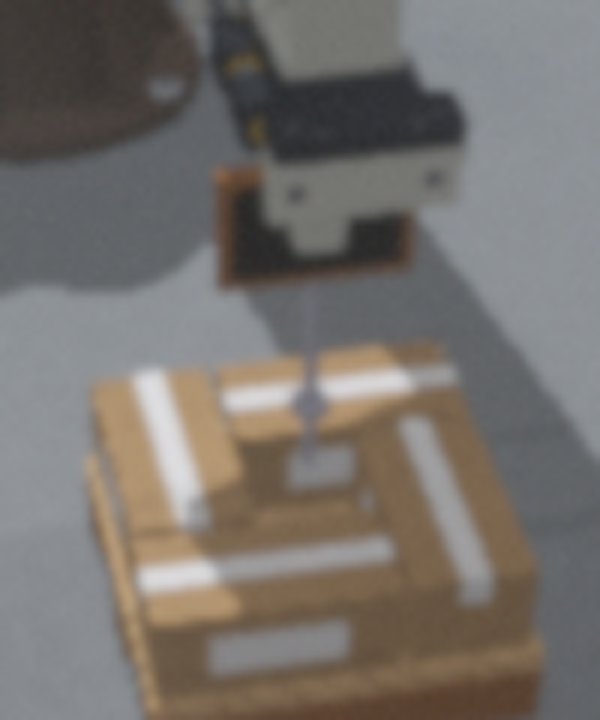

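View pics/t16.png

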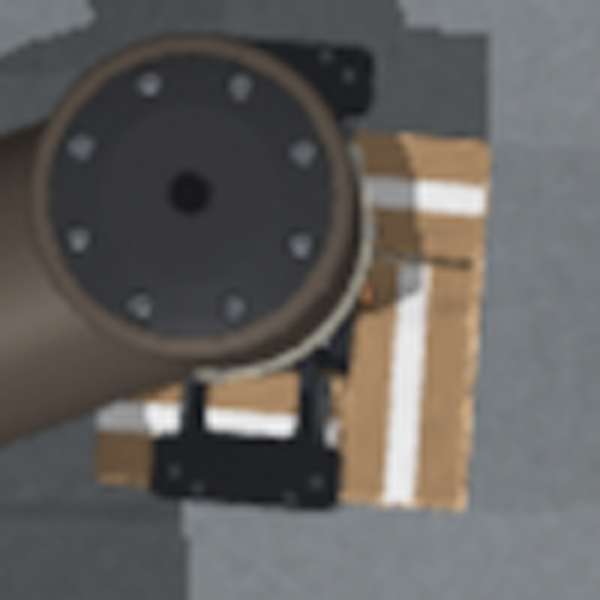

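Run:
```python
from go import *
T=.2466-.1117
g=cv2.cvtColor(np.load("scene16.npz")["p"],cv2.COLOR_RGB2GRAY); print(g[170:188,264:280])
for nm,px,z in(("collar",(310,405),T+.003),("tip",(309.5,457),T-.035),("poletop",(312,288),T+.074)):
    u,v=px[0]/6+220-.42,px[1]/6+110-.42; print(nm,u.__round__(1),v.__round__(1),ray("scene",u,v,z).round(4), "pred for TCP axis",np.round(proj("scene",[.5713,-.0019,z]),1))
print("vertical over socket px at tip height",proj("scene",[.5717,-.0022,T-.035]))
```

```text
[[151 150 149 147 145 141 131 121 122 137 147 151 151 151 153 152]
 [151 151 152 151 150 147 135 122 126 142 153 156 157 158 160 162]
 [153 154 155 156 155 151 141 124 133 154 168 173 176 180 184 187]
 [166 169 171 172 171 163 147 128 141 170 189 197 201 204 207 209]
 [192 195 195 193 186 171 148 129 141 173 197 209 212 214 214 213]
 [211 211 210 202 184 158 134 122 128 156 184 200 205 205 203 199]
 [211 210 206 196 171 139 121 115 118 135 157 174 181 180 177 174]
 [196 192 186 174 151 126 117 116 117 123 137 152 159 160 158 156]
 [171 169 165 155 142 126 119 117 117 120 131 146 153 154 152 149]
 [156 155 155 152 146 134 124 114 116 126 137 145 149 146 143 136]
 [153 153 152 150 149 143 129 118 120 130 136 139 137 131 122 117]
 [148 145 142 141 140 137 127 117 115 119 119 115 112 108 103 101]
 [133 126 121 117 115 115 114 108 106 102  99  98  96  94  96  96]
 [109 106 100  97  96 100 105 105 102  99  96  98  99 100  97  98]
 [ 93  91  92  93  97 103 105 106 107 110 111 112 115 115 108 102]
 [ 90  89  89  95 104 111 111 112 117 123 125 128 129 127 118 105]
 [ 88  87  92 100 112 121 119 117 123 130 131 134 133 131 121 106]
 [ 89  91  92 101 117 127 126 125 127 131 134 134 133 130 119 105]]
collar 271.2 177.1 [0.5724 0.0007 0.1379] pred for TCP axis [270.2 177. ]
tip 271.2 185.7 [0.5656 0.0038 0.0999] pred for TCP axis [270.  187.3]
poletop 271.6 157.6 [ 0.5766 -0.0016  0.2089] pred for TCP axis [270.8 156.5]
vertical over socket px at tip height (np.float64(269.9068254431808), np.float64(187.42142239750584))
```

Request:
arm_command:
  plan:
    - {"dx": 0.3,"dy": -0.02,"dz": -0.11,"wx": 0,"wy": 0,"wz": 0}
    - {"dx": 0.6,"dy": 0,"dz": 0,"wx": 0,"wy": 0,"wz": 0}
    - {"dx": 0.6,"dy": 0,"dz": 0,"wx": 0,"wy": 0,"wz": 0}
    - {"dx": 0.4,"dy": 0,"dz": 0,"wx": 0,"wy": 0,"wz": 0}
    - {"dx": 0,"dy": 0,"dz": 0,"wx": 0,"wy": 0,"wz": 0}

```text
time_s: 29.77
tcp_pos: [0.5726, -0.0043, 0.2084]
eef_rot: [-78.1, 89.8, 5.9]
contact_force: [-0.2, -1.0, -0.9]
gripper_width: 0.01
```

Run:
```python
from go import *
need([.5716,-.0041,.197],174)
p,d=cap("scene"); np.savez("scene17.npz",p=p,d=d); save("s17.png",p[120:220,220:320],6)
```

```text
t 29.77 tcp [ 0.5726 -0.0043  0.2084] yaw 174.0 tilt 0.23 F [-0.2 -1.  -0.9] w 0.01 j6 [ 19.2   0.1 -25.2]
 shift shares dx dy dz total [0.57 0.05 0.  ]
 turn shares total [-0.    0.01  0.05]  shift in target frame [0.57 0.05 0.  ]
```

View pics/s17.png

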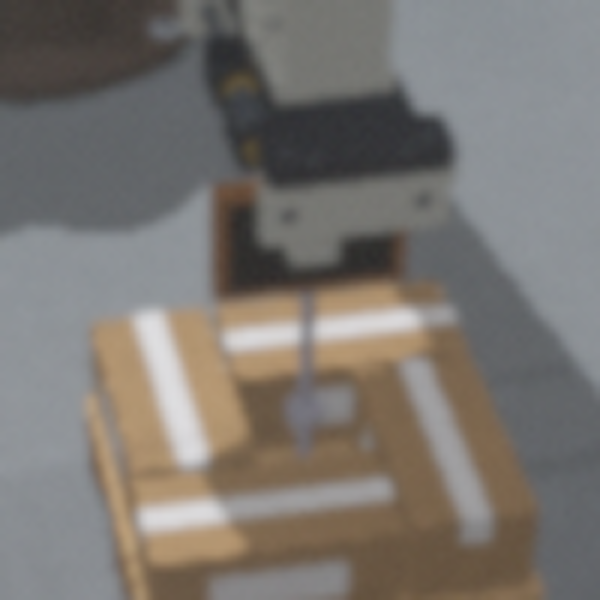

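Run:
```python
from go import *
T=.2084-.1117
for nm,px,z in(("collar",(305,411),T+.003),("tip",(304,455),T-.035),("pole",(306,310),T+.06)):
    u,v=px[0]/6+220-.42,px[1]/6+120-.42; print(nm,round(u,1),round(v,1),ray("scene",u,v,z).round(4),"over socket pred",np.round(proj("scene",[.5717,-.0022,z]),1))
g=cv2.cvtColor(np.load("scene17.npz")["p"],cv2.COLOR_RGB2GRAY); print(g[183:200,264:278])
```

```text
collar 270.4 188.1 [ 0.5747 -0.0017  0.0997] over socket pred [269.9 187.5]
tip 270.2 195.4 [0.5642 0.0023 0.0617] over socket pred [269.6 197.3]
pole 270.6 171.2 [ 0.5692 -0.0006  0.1567] over socket pred [270.3 171.9]
[[109 103 101  98  97 103 107 105  99  97  98  99 100 102]
 [ 94  92  92  92  95 103 107 105 105 108 110 113 115 115]
 [ 91  90  91  95 101 105 108 109 114 122 124 127 128 126]
 [ 88  90  92 101 108 113 112 112 119 127 131 134 134 131]
 [ 90  91  94 103 112 116 115 114 119 125 130 134 134 131]
 [ 91  91  94 103 113 116 117 118 118 121 127 130 132 128]
 [ 88  92  93 101 110 116 117 116 114 116 122 125 124 121]
 [ 88  89  91  98 108 112 113 111 107 109 112 112 112 108]
 [ 87  87  89  94 103 109 108 105 100  98  99  98  97  97]
 [ 88  89  92  92  99 105 108 102  96  95  95  93  96  96]
 [ 93  93  93  95  97 102 106 103  99  99 101 102 104 103]
 [100 102 102 104 105 108 108 106 105 107 109 110 111 111]
 [111 112 112 112 111 110 109 110 111 111 109 110 111 109]
 [116 116 115 112 111 109 109 110 109 109 107 107 107 107]
 [113 111 111 108 108 107 107 109 106 106 106 106 105 105]
 [109 107 107 107 107 106 104 105 105 105 105 105 106 107]
 [106 107 106 107 106 106 106 107 108 108 109 111 112 115]]
```

Request:
arm_command:
  plan:
    - {"dx": 0.3,"dy": 0.05,"dz": -0.02,"wx": 0,"wy": 0,"wz": 0.05}
    - {"dx": 0.2,"dy": 0,"dz": 0,"wx": 0,"wy": 0,"wz": 0}
    - {"dx": 0,"dy": 0,"dz": 0,"wx": 0,"wy": 0,"wz": 0}

```text
time_s: 30.07
tcp_pos: [0.5725, -0.0047, 0.1995]
eef_rot: [-59.1, 89.9, 24.9]
contact_force: [0.3, -0.4, -1.0]
gripper_width: 0.0098
```

Run:
```python
from go import *
need([.5716,-.0045,.1567],174)
```

```text
t 30.07 tcp [ 0.5725 -0.0047  0.1995] yaw 174.01 tilt 0.12 F [ 0.3 -0.4 -1. ] w 0.0098 j6 [ 19.1  -0.  -25.1]
 shift shares dx dy dz total [2.14 0.05 0.  ]
 turn shares total [0.   0.01 0.02]  shift in target frame [2.14 0.05 0.  ]
```

Request:
arm_command:
  plan:
    - {"dx": 0.2,"dy": 0.03,"dz": 0,"wx": 0,"wy": 0,"wz": 0.02}
    - {"dx": 0.15,"dy": 0,"dz": 0,"wx": 0,"wy": 0,"wz": 0}
    - {"dx": 0.1,"dy": 0,"dz": 0,"wx": 0,"wy": 0,"wz": 0}
    - {"dx": 0.1,"dy": 0,"dz": 0,"wx": 0,"wy": 0,"wz": 0}

```text
time_s: 30.4
tcp_pos: [0.5724, -0.0044, 0.1888]
eef_rot: [-42.7, 89.9, 41.3]
contact_force: [-3.5, 2.2, 6.0]
gripper_width: 0.0099
```

Run:
```python
from go import *
need([.5716,-.0045,.1567],174)
```

```text
t 30.4 tcp [ 0.5724 -0.0044  0.1888] yaw 174.03 tilt 0.13 F [-3.5  2.2  6. ] w 0.0099 j6 [ 19.1  -0.1 -25.1]
 shift shares dx dy dz total [ 1.61  0.04 -0.01]
 turn shares total [0.01 0.02 0.02]  shift in target frame [ 1.61  0.04 -0.01]
```

Request:
arm_command:
  plan:
    - {"dx": 0,"dy": 0.05,"dz": 0.03,"wx": 0,"wy": 0,"wz": 0.02}
    - {"dx": 0,"dy": 0,"dz": 0,"wx": 0,"wy": 0,"wz": 0}

```text
time_s: 30.57
tcp_pos: [0.5712, -0.0035, 0.1885]
eef_rot: [14.2, 89.9, 98.2]
contact_force: [-1.3, -0.0, -1.1]
gripper_width: 0.0094
```

Run:
```python
from go import *
need([.5716,-.0045,.1567],174)
```

```text
t 30.57 tcp [ 0.5712 -0.0035  0.1885] yaw 174.03 tilt 0.11 F [-1.3 -0.  -1.1] w 0.0094 j6 [ 19.2  -0.1 -25.1]
 shift shares dx dy dz total [ 1.59 -0.02 -0.05]
 turn shares total [ 0.01  0.02 -0.01]  shift in target frame [ 1.59 -0.02 -0.05]
```

Force gone (just the weight). Descend gently.

Request:
arm_command:
  plan:
    - {"dx": 0.15,"dy": 0,"dz": 0,"wx": 0,"wy": 0.01,"wz": 0}
    - {"dx": 0.15,"dy": 0,"dz": 0,"wx": 0,"wy": 0,"wz": 0}
    - {"dx": 0.15,"dy": 0,"dz": 0,"wx": 0,"wy": 0,"wz": 0}

```text
time_s: 30.82
tcp_pos: [0.5713, -0.0033, 0.1794]
eef_rot: [-9.3, 89.9, 74.7]
contact_force: [-0.5, 1.0, -0.4]
gripper_width: 0.0099
```

Run:
```python
from go import *
need([.5712,-.0035,.1567],174)
```

```text
t 30.82 tcp [ 0.5713 -0.0033  0.1794] yaw 174.03 tilt 0.08 F [-0.5  1.  -0.4] w 0.0099 j6 [ 19.2  -0.1 -25.2]
 shift shares dx dy dz total [ 1.14  0.   -0.01]
 turn shares total [0.01 0.02 0.  ]  shift in target frame [ 1.14  0.   -0.01]
```

Pin is in the hole (12 mm deep); continue.

Request:
arm_command:
  plan:
    - {"dx": 0.3,"dy": 0,"dz": 0,"wx": 0,"wy": 0.01,"wz": 0}
    - {"dx": 0.25,"dy": 0,"dz": 0,"wx": 0,"wy": 0,"wz": 0}
    - {"dx": 0.2,"dy": 0,"dz": 0,"wx": 0,"wy": 0,"wz": 0}
    - {"dx": 0.1,"dy": 0,"dz": 0,"wx": 0,"wy": 0,"wz": 0}

```text
time_s: 31.15
tcp_pos: [0.5709, -0.0033, 0.1597]
eef_rot: [74.2, 90.0, 158.3]
contact_force: [0.4, -0.5, -0.8]
gripper_width: 0.0097
```

Run:
```python
from go import *
need([.5712,-.0033,.1567],174)
```

```text
t 31.15 tcp [ 0.5709 -0.0033  0.1597] yaw 174.03 tilt 0.04 F [ 0.4 -0.5 -0.8] w 0.0097 j6 [ 19.3  -0.  -25.2]
 shift shares dx dy dz total [ 0.15 -0.02  0.  ]
 turn shares total [ 0.01  0.   -0.01]  shift in target frame [ 0.15 -0.02  0.  ]
```

Request:
arm_command:
  plan:
    - {"dx": 0.08,"dy": 0,"dz": 0,"wx": 0,"wy": 0,"wz": 0}
    - {"dx": 0.06,"dy": 0,"dz": 0,"wx": 0,"wy": 0,"wz": 0}
    - {"dx": 0.05,"dy": 0,"dz": 0,"wx": 0,"wy": 0,"wz": 0}

```text
time_s: 31.4
tcp_pos: [0.5714, -0.0036, 0.1565]
eef_rot: [161.8, 90.0, -114.1]
contact_force: [-6.4, 1.9, 14.7]
gripper_width: 0.0099
```

Request:
arm_command:
  plan:
    - {"dx": -0.02,"dy": 0,"dz": 0,"wx": 0,"wy": 0,"wz": 0}

```text
time_s: 31.48
tcp_pos: [0.5711, -0.0034, 0.1571]
eef_rot: [132.4, 90.0, -143.6]
contact_force: [-1.9, 2.2, -1.9]
gripper_width: 0.01
```

Request:
arm_command:
  plan:
    - {"dx": 0,"dy": 0,"dz": 0,"wx": 0,"wy": 0,"wz": 0}
    - {"dx": 0,"dy": 0,"dz": 0,"wx": 0,"wy": 0,"wz": 0}
    - {"dx": 0,"dy": 0,"dz": 0,"wx": 0,"wy": 0,"wz": 0}
    - {"dx": 0,"dy": 0,"dz": 0,"wx": 0,"wy": 0,"wz": 0}
  fingers: -0.2

```text
time_s: 31.82
tcp_pos: [0.5723, -0.0036, 0.1578]
eef_rot: [-101.4, 89.9, -17.3]
contact_force: [0.4, -0.5, 0.2]
gripper_width: 0.0313
```

Request:
arm_command:
  plan:
    - {"dx": -0.3,"dy": 0,"dz": 0,"wx": 0,"wy": 0,"wz": 0}
    - {"dx": -0.7,"dy": 0,"dz": 0,"wx": 0,"wy": 0,"wz": 0}
    - {"dx": -1,"dy": 0,"dz": 0,"wx": 0,"wy": 0,"wz": 0}
    - {"dx": -1,"dy": 0,"dz": 0,"wx": 0,"wy": 0,"wz": 0}
    - {"dx": -1,"dy": 0,"dz": 0,"wx": 0,"wy": 0,"wz": 0}
    - {"dx": -1,"dy": 0,"dz": 0,"wx": 0,"wy": 0,"wz": 0}
    - {"dx": 0,"dy": 0,"dz": -1,"wx": 0,"wy": 0,"wz": 0}
    - {"dx": 0,"dy": 0,"dz": -1,"wx": 0,"wy": 0,"wz": 0}
    - {"dx": 0,"dy": 0,"dz": -1,"wx": 0,"wy": 0,"wz": 0}
    - {"dx": 0,"dy": 0,"dz": -1,"wx": 0,"wy": 0,"wz": 0}
    - {"dx": 0,"dy": 0,"dz": -1,"wx": 0,"wy": 0,"wz": 0}
    - {"dx": 0,"dy": 0,"dz": -1,"wx": 0,"wy": 0,"wz": 0}
    - {"dx": 0,"dy": 0,"dz": -1,"wx": 0,"wy": 0,"wz": 0}
    - {"dx": 0,"dy": 0,"dz": -1,"wx": 0,"wy": 0,"wz": 0}
    - {"dx": 0,"dy": 0,"dz": -1,"wx": 0,"wy": 0,"wz": 0}
    - {"dx": 0,"dy": 0,"dz": -1,"wx": 0,"wy": 0,"wz": 0}
    - {"dx": 0,"dy": 0,"dz": -1,"wx": 0,"wy": 0,"wz": 0}
    - {"dx": 0,"dy": 0,"dz": 0,"wx": 0,"wy": 0,"wz": 0}

```text
time_s: 33.32
tcp_pos: [0.5502, -0.2329, 0.2729]
eef_rot: [-105.5, 89.4, -21.1]
contact_force: [-0.1, -0.1, -0.0]
gripper_width: 0.0527
```

Run:
```python
from go import *
need([.57,-.2,.25],174)
p,d=cap("scene"); np.savez("scene18.npz",p=p,d=d); save("s18.png",p[90:230,210:330],5)
p,d=cap("top");np.savez("top18.npz",p=p,d=d);  save("t18.png",p[140:240,180:280],6); save("t18f.png",p,1.5)
```

```text
t 33.32 tcp [ 0.5502 -0.2329  0.2729] yaw 174.34 tilt 0.64 F [-0.1 -0.1 -0. ] w 0.0527 j6 [-4.1  0.2 -1.6]
 shift shares dx dy dz total [ 1.15 -0.81  1.74]
 turn shares total [ 0.07 -0.04  0.13]  shift in target frame [ 1.14 -0.81  1.74]
```

View pics/s18.png

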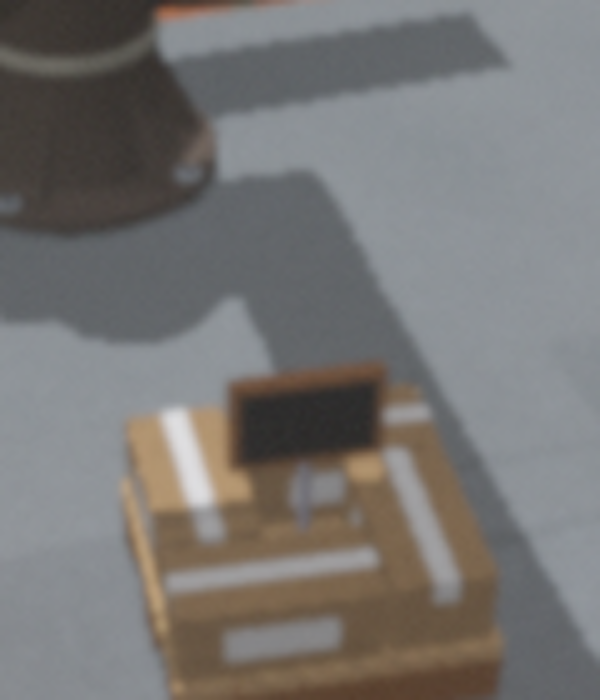

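View pics/t18.png

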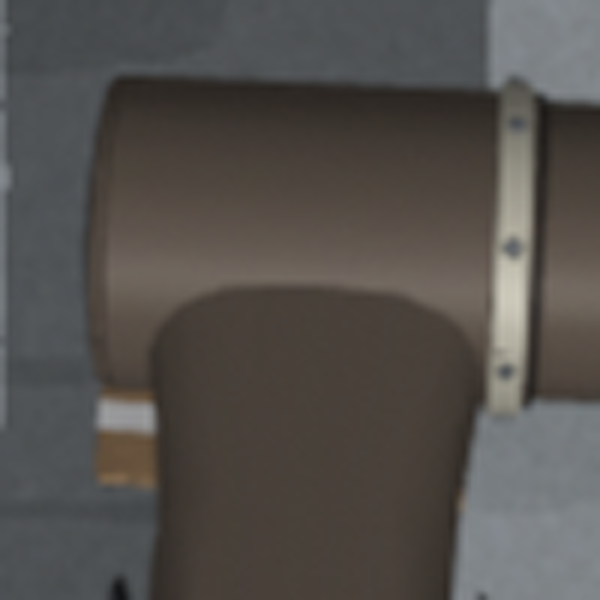

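View pics/t18f.png

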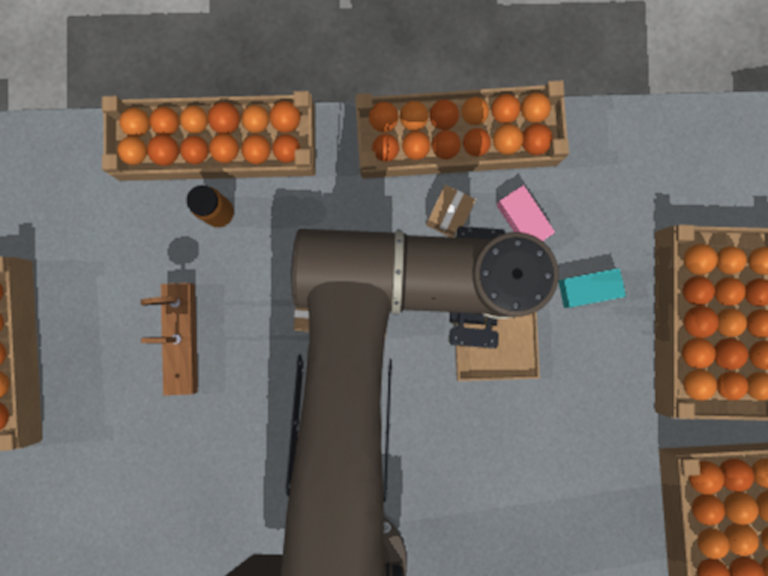

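Request:
arm_command:
  plan:
    - {"dx": -0.2,"dy": 0.5,"dz": -1,"wx": 0,"wy": 0,"wz": 0.1}
    - {"dx": 0,"dy": 0.6,"dz": -1,"wx": 0,"wy": 0,"wz": 0}
    - {"dx": 0,"dy": 0.6,"dz": -1,"wx": 0,"wy": 0,"wz": 0}
    - {"dx": 0,"dy": 0.6,"dz": -1,"wx": 0,"wy": 0,"wz": 0}
    - {"dx": 0,"dy": 0.6,"dz": -1,"wx": 0,"wy": 0,"wz": 0}
    - {"dx": 0,"dy": 0.6,"dz": -1,"wx": 0,"wy": 0,"wz": 0}
    - {"dx": 0,"dy": 0.6,"dz": -1,"wx": 0,"wy": 0,"wz": 0}
    - {"dx": 0,"dy": 0.6,"dz": -1,"wx": 0,"wy": 0,"wz": 0}
    - {"dx": 0,"dy": 0.6,"dz": -1,"wx": 0,"wy": 0,"wz": 0}
    - {"dx": 0,"dy": 0.6,"dz": -1,"wx": 0,"wy": 0,"wz": 0}
    - {"dx": 0,"dy": 0.6,"dz": -1,"wx": 0,"wy": 0,"wz": 0}
    - {"dx": 0,"dy": 0.6,"dz": -1,"wx": 0,"wy": 0,"wz": 0}
    - {"dx": 0,"dy": 0,"dz": 0,"wx": 0,"wy": 0,"wz": 0}

```text
time_s: 34.5
tcp_pos: [0.3859, -0.4545, 0.2803]
eef_rot: [-111.1, 89.6, -25.8]
contact_force: [0.1, 1.0, -0.6]
gripper_width: 0.0525
```

Run:
```python
from go import *
from edge import overlay,LAID
need([.57,-.2,.25],174)
p,d=cap("top");np.savez("top19.npz",p=p,d=d);org=np.array([180,140]); sc=6
im=cv2.resize(p[140:240,180:280],None,fx=sc,fy=sc,interpolation=cv2.INTER_CUBIC)
cv2.imwrite("pics/t19.png",im[...,::-1])
P=unproj("top",d); M=(P[...,2]>.135)&(P[...,2]<.2)&(np.hypot(P[...,0]-.571,P[...,1])<.07)&(d>0); q=P[M]; c=q.mean(0); e=np.linalg.svd(q[:,:2]-c[:2],full_matrices=False)[2][0]
print("board top cam",len(q),c.round(4),"width dir",np.degrees(np.arctan2(e[1],e[0])).round(1),"zmax",np.percentile(q[:,2],95).round(4))
p,d=cap("scene"); np.savez("scene19.npz",p=p,d=d)
P=unproj("scene",d); M=(P[...,2]>.13)&(P[...,2]<.2)&(np.hypot(P[...,0]-.571,P[...,1])<.07)&(d>0); q=P[M]; c=q.mean(0); n=np.linalg.svd(q-c,full_matrices=False)[2][2]
print("scene board",len(q),c.round(4),"normal",n.round(3),np.degrees(np.arctan2(n[1],n[0])).round(1), "z range",np.percentile(q[:,2],[2,98]).round(3))
```

```text
t 34.5 tcp [ 0.3859 -0.4545  0.2803] yaw 175.27 tilt 0.41 F [ 0.1  1.  -0.6] w 0.0525 j6 [-30.9  -0.   26.2]
 shift shares dx dy dz total [ 1.53 -8.11 13.45]
 turn shares total [ 0.28 -0.03  0.08]  shift in target frame [ 1.51 -7.82 13.62]
board top cam 148 [ 0.5709 -0.004   0.1768] width dir -96.0 zmax 0.1861
scene board 525 [ 0.576 -0.001  0.159] normal [ 0.993 -0.107  0.052] -6.1 z range [0.131 0.182]
```

View pics/t19.png

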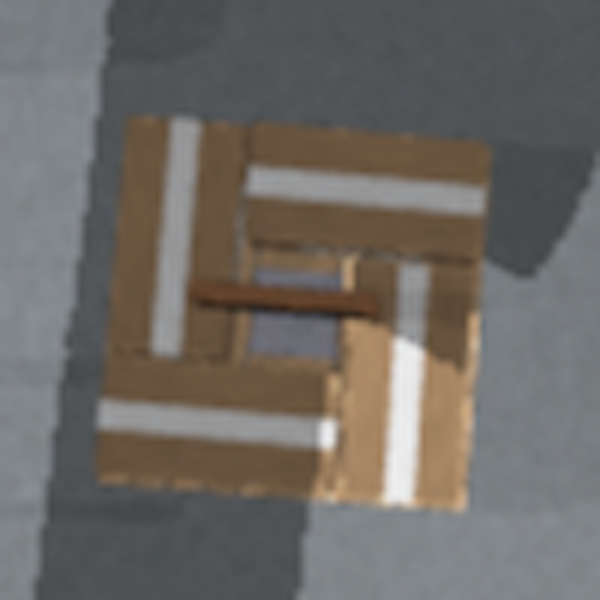

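Run:
```python
from edge import *
p=np.load("top19.npz")["p"]; sc=6; org=np.array([180,140])
im=cv2.resize(p[140:240,180:280],None,fx=sc,fy=sc,interpolation=cv2.INTER_CUBIC)
g=np.clip(im.astype(float)*1.6,0,255).astype(np.uint8)
pal=[.5712,-.0016,np.radians(84)]
overlay("top",g,pal,LAID,.095,sc,(0,255,0),org)
overlay("top",g,pal,[(*PIN["px"],.118,.06),(*PIN["py"],.118,.06)],.095,sc,(255,0,0),org)
cv2.imwrite("pics/t20.png",g[...,::-1])
# depth-based union fit and per-carton exterior fits
d=cv2.medianBlur(np.load("top19.npz")["d"],3); P=unproj("top",d)
from fit2 import fit
a,b,c=fit("top",P,d>0,.095,[(0,0,0,.183,.183)],pal,margin=.02,hi=.2); print("layer",a[:2].round(4),np.degrees(a[2]).round(2))
# outer-edge profile per carton: for each carton, outer side location along outward normal by height transition
lay=[*pal[:2],pal[2]]
R2=np.array([[np.cos(pal[2]),-np.sin(pal[2])],[np.sin(pal[2]),np.cos(pal[2])]])
lab=cv2.cvtColor(p,cv2.COLOR_RGB2Lab).astype(np.float32)
def prof(p0,dirv,along,L,z=.095,h=.012):
    s=np.arange(-h,h,.0005); acc=0
    for t in np.linspace(-L,L,21):
        pts=[R2@(np.array(p0)+np.array(dirv)*q+np.array(along)*t)+pal[:2] for q in s]
        uv=np.array([proj("top",[*w,z]) for w in pts],np.float32)
        acc=acc+np.stack([cv2.remap(lab[...,k],uv[None,:,0].copy(),uv[None,:,1].copy(),cv2.INTER_CUBIC)[0] for k in range(3)],1)
    gr=np.linalg.norm(np.gradient(acc/21,axis=0),axis=1); i=gr.argmax(); return (s[i]*1e3).round(1),gr[i].round(1)
print("py outer x",prof((.0915,-.0325),(1,0),(0,1),.045)); print("py outer end y",prof((.0615,-.0915),(0,-1),(1,0),.02))
print("px outer y",prof((-.0325,-.0915),(0,-1),(1,0),.045)); print("px outer end x",prof((-.0915,-.0615),(-1,0),(0,1),.02))
print("l2 outer x",prof((-.0915,.0325),(-1,0),(0,1),.045)); print("l2 outer end",prof((-.0615,.0915),(0,1),(1,0),.02))
print("l1 outer y",prof((.0325,.0915),(0,1),(1,0),.045)); print("l1 outer end",prof((.0915,.0615),(1,0),(0,1),.02))
```

```text
layer [ 0.5715 -0.0025] 83.76
py outer x (np.float64(-1.0), np.float32(2.0))
py outer end y (np.float64(-1.5), np.float32(2.9))Traceback (most recent call last):
  File "<stdin>", line 25, in <module>
  File "<stdin>", line 21, in prof
  File "h.py", line 13, in proj
    f,cx,cy,R,t=K(n); c=R@np.array(X)+t; return cx+f*c[0]/c[2],cy+f*c[1]/c[2]
                ~^^^
  File "h.py", line 6, in K
    m=r.camera_model(n); f=192/np.tan(np.radians(m["vertical_fov"])/2); return f,m["cx"],m["cy"],np.array(m["R"]),np.array(m["t"])
ValueError: time passes only in moves, steps and waits
```

View pics/t20.png

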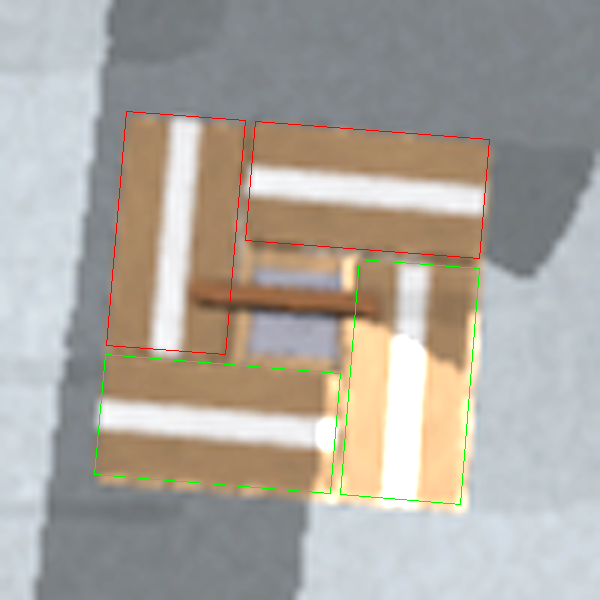

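```bash
sed -i 's/^def K(n):/import functools\n@functools.lru_cache\ndef K(n):/' h.py
cat > prof.py <<'E'
from edge import *
import sys
f=sys.argv[1]
p=np.load(f)["p"]; pal=[.570,-.0018,np.radians(84)]
R2=np.array([[np.cos(pal[2]),-np.sin(pal[2])],[np.sin(pal[2]),np.cos(pal[2])]])
lab=cv2.cvtColor(p,cv2.COLOR_RGB2Lab).astype(np.float32)
def prof(p0,dirv,along,L,z=.095,h=.009):
    s=np.arange(-h,h,.0005); acc=0
    for t in np.linspace(-L,L,9):
        uv=np.array([proj("top",[*(R2@(np.array(p0)+np.array(dirv)*q+np.array(along)*t)+pal[:2]),z]) for q in s],np.float32)
        acc=acc+np.stack([cv2.remap(lab[...,k],uv[None,:,0].copy(),uv[None,:,1].copy(),cv2.INTER_CUBIC)[0] for k in range(3)],1)
    gr=np.linalg.norm(np.gradient(acc/9,axis=0),axis=1); w=np.where(gr>.5*gr.max(),gr,0); i=gr.argmax(); lo=max(0,i-5); 
    return ((s[lo:i+6]*gr[lo:i+6]).sum()/gr[lo:i+6].sum()*1e3).round(1),gr[i].round(1)
for nm in("l1","l2","px","py"):
    x,y,b=PIN[nm]; u=np.array([np.cos(b),np.sin(b)]); v=np.array([-u[1],u[0]]); c=np.array([x,y])
    print(nm,"tape ends (out +) +:",prof(c+.059*u,u,v,.004)," -:",prof(c-.059*u,-u,v,.004)," outer side",prof(c+.03*np.sign(c@v)*v,np.sign(c@v)*v,u,.045),"tape side +v",prof(c+.006*v,v,u,.02,h=.006),"-v",prof(c-.006*v,-v,u,.02,h=.006))
E
python3 prof.py top10.npz; echo; python3 prof.py top19.npz
```

```text
l1 tape ends (out +) +: (np.float64(1.1), np.float32(6.7))  -: (np.float64(0.3), np.float32(4.9))  outer side (np.float64(3.4), np.float32(2.9)) tape side +v (np.float64(0.6), np.float32(6.1)) -v (np.float64(2.7), np.float32(6.1))
l2 tape ends (out +) +: (np.float64(2.1), np.float32(7.5))  -: (np.float64(0.2), np.float32(13.4))  outer side (np.float64(2.5), np.float32(5.0)) tape side +v (np.float64(-0.0), np.float32(9.3)) -v (np.float64(3.3), np.float32(10.1))
px tape ends (out +) +: (np.float64(1.2), np.float32(7.3))  -: (np.float64(0.3), np.float32(10.1))  outer side (np.float64(0.7), np.float32(6.9)) tape side +v (np.float64(1.4), np.float32(7.9)) -v (np.float64(2.0), np.float32(7.0))
py tape ends (out +) +: (np.float64(2.2), np.float32(5.7))  -: (np.float64(0.3), np.float32(13.6))  outer side (np.float64(-0.4), np.float32(2.9)) tape side +v (np.float64(2.0), np.float32(7.9)) -v (np.float64(1.1), np.float32(6.8))

l1 tape ends (out +) +: (np.float64(1.1), np.float32(7.3))  -: (np.float64(0.1), np.float32(13.0))  outer side (np.float64(3.1), np.float32(2.9)) tape side +v (np.float64(0.6), np.float32(6.6)) -v (np.float64(2.7), np.float32(6.4))
l2 tape ends (out +) +: (np.float64(2.2), np.float32(9.1))  -: (np.float64(0.3), np.float32(6.3))  outer side (np.float64(2.7), np.float32(4.8)) tape side +v (np.float64(0.0), np.float32(9.5)) -v (np.float64(3.3), np.float32(8.9))
px tape ends (out +) +: (np.float64(1.2), np.float32(7.8))  -: (np.float64(0.3), np.float32(7.1))  outer side (np.float64(-0.0), np.float32(1.9)) tape side +v (np.float64(1.0), np.float32(6.3)) -v (np.float64(2.2), np.float32(6.1))
py tape ends (out +) +: (np.float64(2.2), np.float32(6.1))  -: (np.float64(0.2), np.float32(6.2))  outer side (np.float64(-0.5), np.float32(2.0)) tape side +v (np.float64(1.8), np.float32(6.5)) -v (np.float64(1.5), np.float32(6.5))
```

```bash
python3 prof.py top0.npz | head -2
python3 - <<'E'
from go import *
a,b=np.load("top0.npz")["p"].astype(int),np.load("top19.npz")["p"].astype(int)
save("t21.png",np.load("top19.npz")["p"],1.5)
E
```

```text
l1 tape ends (out +) +: (np.float64(1.2), np.float32(10.0))  -: (np.float64(-0.4), np.float32(5.8))  outer side (np.float64(3.0), np.float32(3.6)) tape side +v (np.float64(0.6), np.float32(7.3)) -v (np.float64(2.7), np.float32(7.0))
l2 tape ends (out +) +: (np.float64(2.2), np.float32(5.8))  -: (np.float64(-0.1), np.float32(4.0))  outer side (np.float64(2.5), np.float32(3.0)) tape side +v (np.float64(-0.1), np.float32(6.3)) -v (np.float64(3.2), np.float32(5.8))
```

View pics/t21.png

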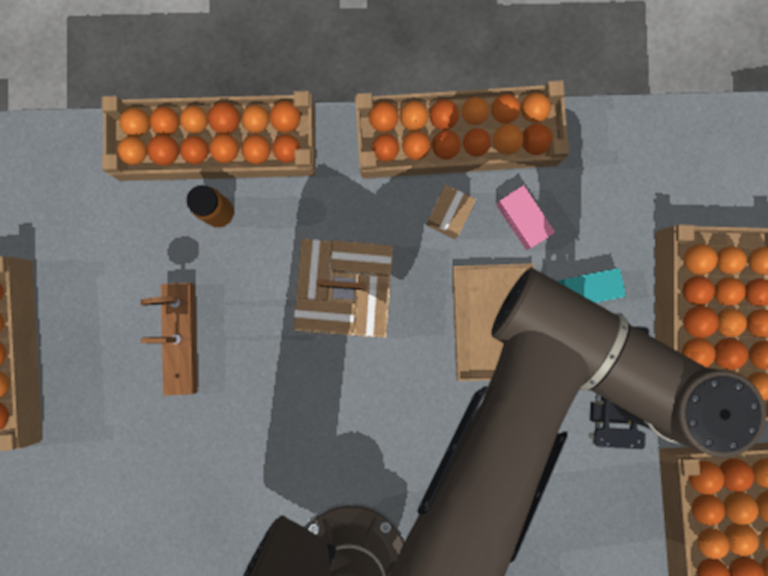

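Laid cartons measure the same as at the start, the layer is closed, the board stands, and the bystanders are in place. The arm is clear, so I hand in.

Run:
```python
from h import *
print(r.get_state()["time_s"], r.close_job())
```

```text
the job is handed in; nothing more can be done
34.6 None
```

The counter display is finished and handed in at 34.6 s. I took both long cartons from the tray and laid them in the two empty pallet places. Then I moved the wide board from the stand into the pallet's socket.

**Cartons:** The last top pictures put the two new cartons within about 1–1.5 mm of the pattern. The two cartons already laid measure the same as at the start, within 0.5 mm. The tightest gap, between the carton in place_along_y and laid_1, measures about 3 mm instead of 5, and nothing touches. An earlier edge-fit check suggested offsets up to 3 mm. It disagreed with the finer tape-edge check, so I did not rely on it.

**Board:** On the way in the pin first touched the socket's chamfer, at about 7 N, so I shifted it about 1.5 mm and it went in freely. The collar then bore on the plate at the expected height, with about 16 N at contact. The board's face reads −6.1° against about −6° for the pallet.

**Forces and bystanders:** The largest force I saw was about 24 N, when setting down the second carton. The jar, squat carton, other two boards and look-alikes appear unmoved by eye in the last picture.

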